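# Empty the tilting pot of walnuts and fetch the strays with a reacher

### The arm

A 6-joint arm with a two-finger parallel gripper is mounted at the origin on a cart in front of the work surface, level with it; the furniture and walls round the work are solid. World frame = base frame: x ahead of the robot, y to its left, z up, the work surface at z = 0. Lengths are in mm, angles in rad, forces in N, time in s.
With the tool pointing down it reaches from about 325 to 775 mm from the base axis. Payload 5.5 kg.
Tool frame: the origin (TCP) lies at the very end of the fingers, on their centre line; the grasp point (between the pads) lies 19 mm behind it; z points along the fingers, y is the line along which they close (so a half turn about z gives the same grasp; the last joint's range is limited). The gripper opens to 88 mm and grips with 3 to 60 N. Pads are 20 mm wide; open, the fingers measure 115 mm over their backs; the gripper's body (75 mm by 178 mm) begins 61 mm behind the grasp point.
Start: joints at [1.119, 0.091, 1.231, -0, 1.82, -0.057], TCP at [230.78, 553.856, 185.131] pointing down, gripper open.
Joint ranges: [-2.87, 2.87], [-0.86, 2.18], [0.17, 2.46], [-1.51, 4.65], [0.06, 2.69], [-2.65, 2.65]. Speed limits (rad/s): [2.57, 2.57, 3.01, 3.14, 3.14, 3.14].

### API

Orientations are given as a 3x3 rotation matrix whose columns are the frame's x, y, z axes.
In Python, from cell import * gives the robot as it stands.
- The arm moves only by the tool play_rows, never from a script. Its argument "plan" is one flat list of numbers, 7 for each row, row after row: the shift along the tool's x, y, z in m, then the turn, a rotation vector about the tool's x, y, z in rad, then the opening in per cent of the stroke, from 0 (shut) to 100 (fully open). A call has 1 to 8 rows; each row is the pose to reach, as a shift and turn from the pose commanded when the call began, along the tool's axes at that moment; what a row does not reach only later rows make up. A row lasts 1/12 s, in which the tool goes at most 41.7 mm and 7.16 degrees, less where a joint would pass 70% of its speed; a pose out of reach is approached as far as the arm can. A call with a gripper value outside its range is refused whole. The fingers move at their own pace and stop on an object; the grip force is fixed at half the most. Time passes only in rows, so rows that repeat a pose let the fingers close. It gives the time, the measured TCP pose, the force, the opening and the grip force at its end, in the units of the state.
- read_state(): the state, without advancing time (a new reading comes with each control period).
- camera(name): name is "side" or "top"; returns a dict with "frame" (384x512x3 uint8, red, green, blue), "z_map" (384x512 float32, mm along the optical axis (not along the pixel's ray), 0 where there is no reading), "intrinsics" (3x3 intrinsics, pixels), "distortion" ([k1, k2, p1, p2, k3] as OpenCV has them; the pictures are not rectified), "rvec" (rotation vector, rad) and "tvec" (3), from world to camera coordinates, as OpenCV has them. Camera axes: x right, y down, z forward; pixel columns grow to the right and rows downward; lengths in mm; the calibration is good to about 2 mm. A picture is of the moment at which its call begins.
- close_job(): hands the job in; it is judged then, once.
The state is a dict: "clock": time; "qpos": joint angles; "joint_vel": joint speeds; "joint_efforts": joint torques, N m; "eef_pos": TCP position; "orientation": TCP orientation; "force": force on the tool from outside, world axes, zero at the start; "torque": the same for the moment, N m; "gripper_width": finger opening in mm; "finger_force": force on a finger pad.
Only numpy, scipy, OpenCV 4.12 (cv2) and the standard library are available. Lean on these libraries where they do the work, as an engineer would, in place of code of your own. Each camera call takes 0.05 s, during which the arm holds its last target. There are 200 camera calls.

### The job

Get all the walnuts into the white bowl without touching any with the gripper itself. Set the bowl down right in front of the tilting pot where it pours, swing the pot's lever over until the walnuts have run out into the bowl, and bring the pot back upright. Then pick up the reacher by its grip and trigger, squeeze it to catch each walnut that has rolled under the wire shelf, drop them in the bowl too, and stand the reacher back on its cork mat the way it stood; leave the shelf's salt, pepper and spice jar alone.

Things in the scene. Friction and masses are not known exactly. Their poses are not given: they have to be found in the camera images.
- stray_a: a walnut in its shell, a rounded nut 40 mm long (its own x) and 34 to 36 mm thick, 15 g; origin at its centre, 17 mm above what it lies on. Starts under the wire shelf (may be absent).
- stray_b: a walnut in its shell, a rounded nut 40 mm long (its own x) and 34 to 36 mm thick, 15 g; origin at its centre, 17 mm above what it lies on. Starts under the wire shelf (may be absent).
- stray_c: a walnut in its shell, a rounded nut 40 mm long (its own x) and 34 to 36 mm thick, 15 g; origin at its centre, 17 mm above what it lies on. Starts under the wire shelf (may be absent).
- stray_d: a walnut in its shell, a rounded nut 40 mm long (its own x) and 34 to 36 mm thick, 15 g; origin at its centre, 17 mm above what it lies on. Starts under the wire shelf (may be absent).
- potnut_a: a walnut in its shell, a rounded nut 40 mm long (its own x) and 34 to 36 mm thick, 15 g; origin at its centre, 17 mm above what it lies on. Starts inside the pot of the tilting stand (may be absent).
- potnut_b: a walnut in its shell, a rounded nut 40 mm long (its own x) and 34 to 36 mm thick, 15 g; origin at its centre, 17 mm above what it lies on. Starts inside the pot of the tilting stand (may be absent).
- potnut_c: a walnut in its shell, a rounded nut 40 mm long (its own x) and 34 to 36 mm thick, 15 g; origin at its centre, 17 mm above what it lies on. Starts inside the pot of the tilting stand (may be absent).
- bowl: loose white bowl, round, 174 mm across the rim, 52 mm high, foot 112 mm across, wall 8 mm thick and leaning outward a little, floor 7 mm thick, about 0.2 kg; origin at the centre of its underside. Starts on the right of the wooden board that covers the cooker (board top 30 mm above the worktop).
- stand: fixed steel stand of the tilting pot: two A-frames 160 mm apart (y = -80, +80 mm) on runners from x = -58 to +85 mm, on the wooden cooker board; origin on the board under the middle of the pivot axis, which runs along y, 127 mm up. x points to the back: the pot (106 mm across the lip, 100 mm tall, centred on the pivot) pours to -x; tipped over, its lip is 57 mm above the board.
- pot_tilt (a joint): tilt of the pot, rad: 0 upright (start), 2.0 at its stop, mouth tipped forward (-x of the stand) and down. Stiff enough (0.1 N m) to stay where it is left; the walnuts have run out by about 1.9.
- lever_grip (a point): middle of the black grip bar of the pot's lever: 14 mm thick, 54 mm long, parallel to the stand's y axis, free above. It lies 130 mm to +y of the stand's middle, on a lever 75 mm long from the pivot axis; with the pot upright the lever leans 0.80 rad back (+x) of vertical and swings with the pot, over the top and forward (-x). The bar may turn in the grasp.
- pour_spot (a point): point on the board 95 mm in front (-x) of the stand's origin: where the middle of the bowl has to stand to catch what the pot pours.
- wire_shelf: fixed chromed wire shelf on the worktop, 160 mm deep (x), 310 mm wide (y), top 73 mm high, open at the front (-x); clear height below it 67 mm. Corner legs and low side wires at y = -155 and +155 mm, back wires at x = +80 mm, all 7 mm thick. Origin on the worktop under its middle.
- reacher: loose hand reacher (grabber), 0.24 kg, stands on its flat housing (x -35 to 65, y +-22, z 0 to 30 mm), pistol grip up. Origin under the grip; x points along the shaft to the jaws (beyond x = 65 nothing is above z = 34). Grip: fixed upright post, 28 mm wide, rear face x = -30, top z = 117, and the trigger ahead of it; take both together from above, fingers closing along x, at z about 85.
- trigger (a joint): travel of the trigger to the post, m: 0 free (its front face at reacher x = 26 mm, 22 mm wide, z 33 to 111), 0.016 squeezed fully. Its spring gives 9 N free and 15 N at the end, so a 3 mm squeeze carries the reacher with open jaws. The jaws swing with it, 34.4 rad per m: opening 60 mm free, 34 mm at about 0.010 (pads parallel), 18 mm at 0.016.
- jaw_mid (a point): point midway between the reacher's two jaw pads, 200 mm ahead of its origin and 17 mm above its underside. Pads 24 mm long (x), 19 mm high, facing each other across y; the open jaws are 80 mm wide outside and end 19 mm beyond this point.
- jaw_l: left jaw (+y) of the reacher; origin at its pivot, 160 mm ahead of the reacher's origin
- jaw_r: right jaw (-y) of the reacher, likewise
- mat: fixed thin cork mat on the worktop, 280 x 80 mm (x, y), 3 mm thick; origin at the centre of its underside. The reacher's resting place.
- park_spot (a point): point on the mat, 90 mm to -x of its centre: the reacher's origin belongs over it, with the reacher's x along the mat's x.
- salt: bystander, salt shaker 44 x 44 x 90 mm standing on the wire shelf; origin at its foot
- pepper: bystander, dark wooden pepper mill 58 x 58 x 170 mm standing on the wire shelf; origin at its foot
- jar: bystander, round glass spice jar 44 x 44 x 87 mm standing on the wire shelf; origin at its foot

How it is judged (in metres and radians):
On the way, in this order (a step that is already met when the one before it is completed fails the run):
1. the bowl stands in front of the tilting pot where it pours (horizontal distance between bowl and pour_spot below 0.045 m and height (world z) of bowl below 0.036 m and angle between bowl's own z axis and vertical below 0.08 rad and linear speed of bowl below 0.03 m/s), for 0.2 s.
2. the pot is tipped right over (value of joint pot_tilt above 1.6 rad), for 0.2 s.
3. the pot is upright again (value of joint pot_tilt below 0.12 rad), for 0.2 s.
4. a stray walnut is held between the reacher's jaws, out from under the shelf (((contact force between each of jaw_l, jaw_r and stray_a above 0.3 N and x of stray_a in the frame of wire_shelf below -0.09 m and value of joint trigger above 0.004 m) or (contact force between each of jaw_l, jaw_r and stray_b above 0.3 N and x of stray_b in the frame of wire_shelf below -0.09 m and value of joint trigger above 0.004 m) or (contact force between each of jaw_l, jaw_r and stray_c above 0.3 N and x of stray_c in the frame of wire_shelf below -0.09 m and value of joint trigger above 0.004 m) or (contact force between each of jaw_l, jaw_r and stray_d above 0.3 N and x of stray_d in the frame of wire_shelf below -0.09 m and value of joint trigger above 0.004 m))), for 0.2 s.
At the end, for the whole second after the job is handed in: every walnut lies in the bowl (below its rim, within 75 mm of its axis), the bowl stands upright, the pot is upright within 0.12 rad, and the released reacher stands on its mat, grip up, within 45 mm of the park spot and 0.35 rad of the mat's direction, jaws to the mat's +x (horizontal distance between each of stray_a, stray_b, stray_c, stray_d, potnut_a, potnut_b, potnut_c and bowl below 0.075 m and z of stray_a in the frame of bowl between 0.01 and 0.058 m and z of stray_b in the frame of bowl between 0.01 and 0.058 m and z of stray_c in the frame of bowl between 0.01 and 0.058 m and z of stray_d in the frame of bowl between 0.01 and 0.058 m and z of potnut_a in the frame of bowl between 0.01 and 0.058 m and z of potnut_b in the frame of bowl between 0.01 and 0.058 m and z of potnut_c in the frame of bowl between 0.01 and 0.058 m and angle between bowl's own z axis and vertical below 0.1 rad and height (world z) of bowl between -0.005 and 0.036 m and value of joint pot_tilt below 0.12 rad and horizontal distance between reacher and park_spot below 0.045 m and angle between reacher's own z axis and vertical below 0.08 rad and angle between the x axis of reacher and the x axis of mat, either way round below 0.35 rad and x of jaw_mid in the frame of mat above 0.05 m and height (world z) of reacher below 0.008 m and linear speed of reacher below 0.03 m/s and value of joint trigger below 0.002 m); the robot touches nothing.
It fails at once if the gripper or arm itself touches a walnut (contact force between any of the fingers, the arm and stray_a above 0.4 N or contact force between any of the fingers, the arm and stray_b above 0.4 N or contact force between any of the fingers, the arm and stray_c above 0.4 N or contact force between any of the fingers, the arm and stray_d above 0.4 N or contact force between any of the fingers, the arm and potnut_a above 0.4 N or contact force between any of the fingers, the arm and potnut_b above 0.4 N or contact force between any of the fingers, the arm and potnut_c above 0.4 N).
It fails at once if the salt, pepper or spice jar is shoved or knocked over (distance of any of salt, pepper, jar from where it was at the start of the episode above 0.03 m or angle between any of salt, pepper, jar's own z axis and vertical above 0.4 rad).
Of potnut_a, potnut_b, potnut_c only 2 to 3 are there at a start; the rules pass over those that are not, and their reading is None.
Of stray_a, stray_b, stray_c, stray_d only 2 to 4 are there at a start; the rules pass over those that are not, and their reading is None.
At some moment in a run one of stray_a, stray_b, stray_c, stray_d may be knocked a few centimetres aside while the robot is not near it.
It also fails if it takes over 210 s, if anything falls off the work surface, if the arm or the gripper's body presses on something with over 40 N, if the wrist force passes 120 N, or if a joint passes its speed limit or range.

## Working session

There is one attempt and no reset: what is moved stays moved. The work goes in short steps, Python scripts to look and compute and a tool call to move; the robot and the scene stay as the last step left them, time stands still between calls to the robot, and variables do not carry over. Pictures are saved under pics/ and viewed, at most 14 in all, crops included, and the job is handed in when it is done.

Besides the shell and the picture viewer there is one more tool, called after "Call:" as name(argument=value, ...) on one line, values as JSON. play_rows: Moves the arm, as the interface text tells. Its arguments: {"type":"object","properties":{"plan":{"type":"array","items":{"type":"number"}}},"required":["plan"]}

```bash
mkdir -p pics; ls
cat > h.py <<'E'
from cell import *
import numpy as np, cv2
def cloud(c):
    h,w=c["z_map"].shape
    u,v=np.meshgrid(np.arange(w),np.arange(h))
    p=cv2.undistortPoints(np.stack([u,v],-1).reshape(-1,1,2).astype(np.float64),c["intrinsics"],np.array(c["distortion"])).reshape(h,w,2)
    z=c["z_map"].astype(float)
    P=np.dstack([p[...,0]*z,p[...,1]*z,z])
    R,_=cv2.Rodrigues(np.array(c["rvec"],float))
    W=(P-np.array(c["tvec"],float).reshape(3))@R
    W[z==0]=np.nan
    return W
def proj(c,p):
    return cv2.projectPoints(np.array(p,float).reshape(-1,1,3),np.array(c["rvec"],float),np.array(c["tvec"],float),c["intrinsics"],np.array(c["distortion"]))[0].reshape(-1,2)
def save(c,n,box=None,s=1.5):
    f=c["frame"][...,::-1]
    if box: f=f[box[1]:box[3],box[0]:box[2]]
    cv2.imwrite("pics/"+n,cv2.resize(f,None,fx=s,fy=s,interpolation=cv2.INTER_CUBIC))
E
python3 - <<'E'
from h import *
for n in("top","side"):
    c=camera(n); save(c,n+"0.png",s=1.5); np.save(n+"0.npy",cloud(c))
    R,_=cv2.Rodrigues(np.array(c["rvec"],float)); print(n,-R.T@np.array(c["tvec"]).reshape(3),R[2])
print(read_state())
E
```

```text
pics
top [ 541.98379804  -75.20411345 1097.49579719] [ 0.0655284  -0.00357818 -0.99784429]
side [290.98296577 928.87628604 652.9490183 ] [ 0.26892659 -0.86479576 -0.42403629]
{'clock': 0.1, 'qpos': array([ 1.11930426e+00,  9.17619954e-02,  1.23171910e+00, -1.22630633e-05,
        1.81980015e+00, -5.66930830e-02]), 'joint_vel': array([-5.05399432e-05, -7.29542290e-04, -4.09225571e-03,  1.26406859e-03,
        1.28585796e-04, -2.46135634e-04]), 'joint_efforts': array([ 2.86256683e-03, -4.47856200e+01, -4.07571459e+01,  7.00220768e-02,
        2.84943095e-02, -1.38994683e-04]), 'eef_pos': array([230.63649679, 553.55651764, 184.15910361]), 'orientation': array([[-9.23072711e-01,  3.84624808e-01, -7.26052536e-04],
       [ 3.84625484e-01,  9.23071456e-01, -1.52457426e-03],
       [ 8.38092887e-05, -1.68655120e-03, -9.99998574e-01]]), 'force': array([-0.06412908,  0.29310247, -1.0916556 ]), 'torque': array([-0.00191875,  0.02096614,  0.00341166]), 'finger_force': 0.0, 'gripper_width': 87.64827087715297}
```

View pics/top0.png

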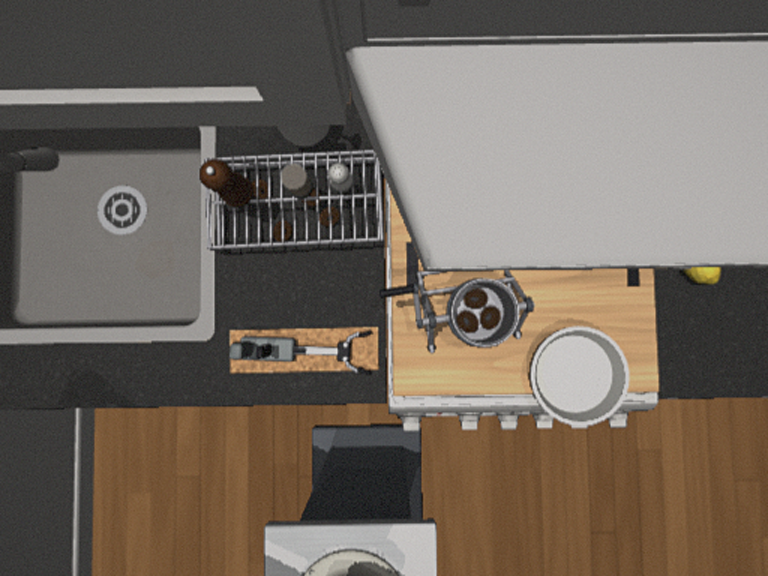

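View pics/side0.png

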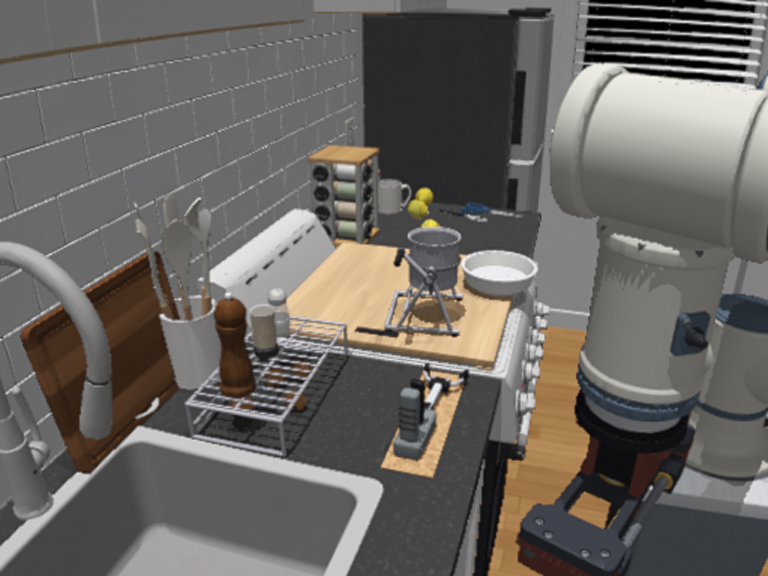

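Top view: bowl at about (578,376), pot with 3 walnuts at (484,312), lever grip at (397,292), reacher on its mat with the grip at (262,350) and jaws to the right (mat +x = world -y), shelf at (295,200), with strays visible near (283,230), (330,215) and (262,188). The hood covers the upper right.

Run:
```python
from h import *
T=np.load("top0.npy");S=np.load("side0.npy")
def at(u,v,W=T): return np.round(np.nanmedian(W[int(v/1.5)-1:int(v/1.5)+2,int(u/1.5)-1:int(u/1.5)+2].reshape(-1,3),0))
for n,p in dict(board=(450,370),bowlfl=(578,372),lever=(397,292),lever2=(386,293),hood=(430,262),hood2=(640,262),hood3=(352,55),nutA=(283,230),nutB=(330,215),nutC=(262,188),mat1=(232,333),mat2=(376,330),mat3=(376,370),mat4=(232,371),grip=(262,350),grip2=(240,350),shaft=(318,350),shfl=(216,248),shfr=(382,240),shbl=(214,160),shbr=(376,153),sink=(207,250),stL=(432,348),stR=(518,335),boardFL=(390,393),potn=(476,298)).items(): print(n,at(*p))
# rim fits
def circ(m,lab):
    X=T[m][:,:2]; A=np.c_[2*X,np.ones(len(X))]; s=np.linalg.lstsq(A,(X**2).sum(1),rcond=None)[0]; print(lab,len(X),s[:2],np.sqrt(s[2]+s[0]**2+s[1]**2))
x,y,z=T[...,0],T[...,1],T[...,2]
circ((z>76)&(z<88)&(y<-170)&(y>-400)&(x<560)&(x>330),"bowl")
m=(z>196)&(z<214)&(y<40)&(y>-120)&(x<680)&(x>480)
circ(m,"pot")
print(z[m].mean())
# dark lever grip pts, z>150
for W,n in((T,"T"),(S,"S")):
    m=(W[...,2]>150)&(W[...,1]>0)&(W[...,1]<160)&(W[...,0]>480)&(W[...,0]<720)
    q=W[m]; print(n,len(q), q.min(0) if len(q) else 0,q.max(0) if len(q) else 0,np.median(q,0))
    # reacher
    m=(W[...,2]>90)&(W[...,2]<130)&(W[...,1]>180)&(W[...,1]<420)&(W[...,0]<560)&(W[...,0]>350)
    q=W[m]; print("grip",len(q),q.min(0),q.max(0))
s=read_state()
```

```text
board [ 436. -190.   29.]
bowlfl [ 427. -422.   37.]
lever [574. -91. 215.]
lever2 [572. -74. 217.]
hood [ 576. -105.  703.]
hood2 [ 574. -248.  706.]
hood3 [700. -56. 755.]
nutA [701. 120.   1.]
nutB [721.  26.  71.]
nutC [786. 162.  -1.]
mat1 [507. 218.   2.]
mat2 [508. -53.   3.]
mat3 [435. -52.  -1.]
mat4 [437. 219.   2.]
grip [482. 138. 114.]
grip2 [483. 173. 118.]
shaft [475.  52.  26.]
shfl [664. 229.  68.]
shfr [673. -68.  56.]
shbl [782. 188. 222.]
shbr [660. -69. 676.]
sink [665. 264.   4.]
stL [ 475. -157.   42.]
stR [ 497. -314.   42.]
boardFL [390. -80.   2.]
potn [ 565. -228.  110.]
bowl 285 [ 429.80304726 -401.25504672] 77.34030181961012
pot 71 [569.0202285  -93.30171682] 18.205439802158303
211.03993309577558
T 12776 [6.99609298e+02 3.68224810e-02 6.19645733e+02] [713.55580435 159.98958627 816.45279277] [711.95896871  79.72720792 727.76597576]
grip 47 [467.7093432  180.09514769  95.89623885] [495.65506557 191.23472227 122.35204312]
S 504 [6.99581705e+02 1.94975760e-02 6.16000834e+02] [719.99870316 159.94621347 649.73793257] [701.97148246  88.63384451 634.81251121]
grip 187 [467.18018105 180.04957201  90.1620294 ] [496.03046923 198.44438948 120.68860081]
```

Run:
```python
from h import *
T=np.load("top0.npy");S=np.load("side0.npy")
def circ(X,lab):
    X=X[:,:2]
    from scipy.optimize import least_squares
    f=lambda p:np.hypot(X[:,0]-p[0],X[:,1]-p[1])-p[2]
    r=least_squares(f,[*X.mean(0),60],loss='soft_l1',f_scale=2); print(lab,len(X),r.x.round(1),np.std(f(r.x)).round(1)); return r.x
def box(W,x0,x1,y0,y1,z0,z1): 
    m=(W[...,0]>x0)&(W[...,0]<x1)&(W[...,1]>y0)&(W[...,1]<y1)&(W[...,2]>z0)&(W[...,2]<z1); return W[m]
for W,n in((T,"T"),(S,"S")):
    print(n)
    circ(box(W,320,560,-520,-290,77,88),"bowl"); 
    circ(box(W,480,680,-310,-160,200,214),"pot")
    q=box(W,480,680,-150,-40,150,260); print("lever",len(q),q.min(0),q.max(0)); 
    # grip bar: near highest z
    q=q[q[:,2]>200]; print(len(q),q.mean(0), np.linalg.svd(q-q.mean(0),full_matrices=False)[2][0])
    q=box(W,380,560,130,190,100,125);print("griptop",len(q),q.min(0),q.max(0),q.mean(0))
    q=box(W,440,520,-60,110,15,32);print("shaft",len(q), np.polyfit(q[:,1],q[:,0],1), q.mean(0))
    q=box(W,640,860,-90,260,66,79);
    for a in(650,): 
        f=q[(q[:,0]<690)]; print("front",len(f),f.min(0),f.max(0)); 
        if len(f): print(np.polyfit(f[:,1],f[:,0],1))
    print("shelf",q.min(0),q.max(0))
    q=box(W,600,900,-90,260,85,260); 
    if len(q): print("bystanders",q.min(0),q.max(0))
c=camera("top");save(c,"shelf0.png",(130,90,265,260),4); save(camera("side"),"shs0.png",(120,190,250,310),5)
g=cv2.cvtColor(c["frame"],cv2.COLOR_RGB2HSV)
m=((g[...,0]<22)&(g[...,1]>90)&(g[...,2]<190)&(g[...,2]>60)&(T[...,2]<30)&(T[...,2]>-8)&(T[...,1]>-55)&(T[...,1]<240)&(T[...,0]>620)&(T[...,0]<850)).astype(np.uint8)
n,l,st,ce=cv2.connectedComponentsWithStats(m)
for i in range(1,n):
    if st[i,4]>8: print(st[i],ce[i],np.nanmean(T[l==i],0))
# mat
q=((T[...,2]<10)&(T[...,0]>400)&(T[...,0]<540)&(T[...,1]>-90)&(T[...,1]<260)&(g[...,1]>70)&(g[...,2]>90)&(g[...,0]<25))
r=cv2.minAreaRect(T[q][:,:2].astype(np.float32)); print("mat",r)
```

```text
T
bowl 646 [ 427.  -410.1   81.8] 5.4
pot 334 [ 540.3 -226.8   49.7] 1.6
lever 308 [ 516.5242537  -149.002611    152.00750347] [587.54198701 -65.10995708 219.04236414]
169 [575.06446223 -95.7668739  213.47100838] [-0.09591761  0.99431549  0.04622259]
griptop 144 [467.7093432  135.66642447 100.60869993] [495.65506557 188.37507377 122.35204312] [481.27565789 166.70688345 114.63595287]
shaft 396 [-2.87464759e-02  4.77569416e+02] [476.55909817  35.14579469  26.60580297]
front 373 [662.1091187  -70.75103183  66.12535937] [689.97069618 244.224523    77.43792531]
[-2.06155318e-02  6.75496761e+02]
shelf [662.1091187  -70.83193263  66.05654154] [836.71591249 250.140637    78.67191444]
bystanders [737.15624289 -20.07082739  85.06002481] [876.59811022 211.88824018 243.32919813]
S
bowl 227 [ 428.7 -406.    81.7] 3.2
pot 169 [ 541.4 -223.8   49.9] 2.2
lever 197 [ 516.86265955 -148.45082523  150.48517985] [588.30715657 -58.87952449 216.56693713]
73 [574.70289476 -88.77375279 211.65910646] [-0.07936404  0.99675394  0.01352545]
griptop 115 [467.41069251 141.25493109 100.04278573] [494.76891914 189.70622187 120.68860081] [478.37301478 165.53454309 112.41082347]
shaft 283 [-1.13219088e-01  4.77510268e+02] [474.36420875  27.78735964  25.2127045 ]
front 349 [660.26425745 -64.66414233  66.15955047] [689.91287944 249.78521738  75.95179479]
[-1.93986127e-02  6.76860320e+02]
shelf [660.26425745 -67.1219183   66.13977201] [833.10033848 255.40387362  78.92829522]
bystanders [736.00092726  -4.34894048  85.01943145] [899.9335279  221.68337614 259.99985439]
mat ((470.7593994140625, 73.1181869506836), (298.9466552734375, 134.902587890625), 89.49217224121094)
```

View pics/shelf0.png

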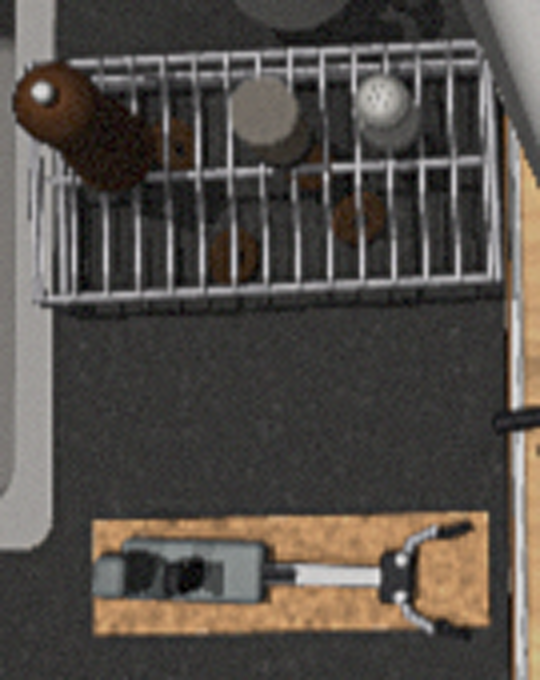

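View pics/shs0.png

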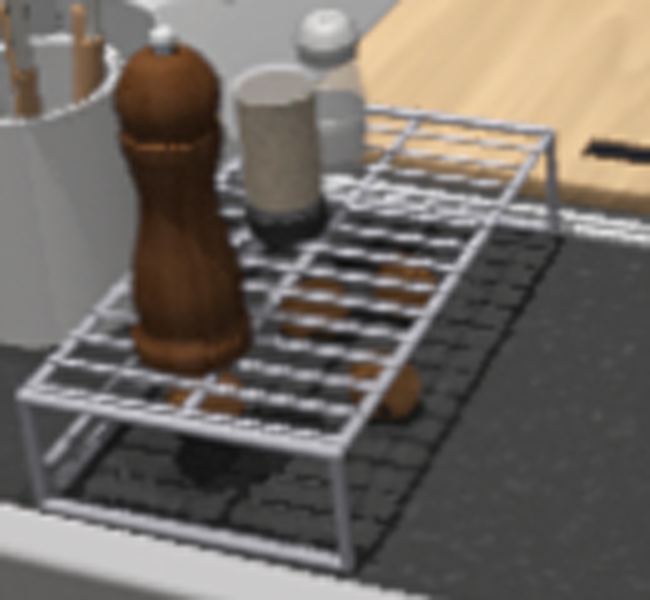

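Four strays in the top crop: A (235,258), B (358,218), C (178,145), D (314,170); side crop A (393,385), B (408,283), D (316,305), C (205,395), partly hidden by wires.

```bash
cat >> h.py <<'E'
def ray(c,u,v,z):
    p=cv2.undistortPoints(np.array([[[u,v]]],float),c["intrinsics"],np.array(c["distortion"])).reshape(2)
    R,_=cv2.Rodrigues(np.array(c["rvec"],float)); t=np.array(c["tvec"],float).reshape(3)
    d=R.T@np.array([p[0],p[1],1]); o=-R.T@t
    return (o+d*(z-o[2])/d[2]).round(1)
def tomove(target,ang,s=None):
    """target TCP mm (world), desired angle of tool y, tool down -> tool-frame shift (m), rotvec"""
    s=s or read_state(); R=np.array(s["orientation"]); p=np.array(s["eef_pos"])
    y=np.array([np.cos(ang),np.sin(ang),0]); z=np.array([0,0,-1.]); G=np.c_[np.cross(y,z),y,z]
    return (R.T@(np.array(target)-p)/1000).round(4), cv2.Rodrigues(R.T@G)[0].ravel().round(3)
E
python3 - <<'E'
from h import *
c=camera("top");s=camera("side")
for n,(u,v) in dict(A=(235,258),B=(358,218),C=(178,145),D=(314,170)).items(): print(n,ray(c,130+u/4,90+v/4,17))
for n,(u,v) in dict(A=(393,385),B=(408,283),C=(205,395),D=(316,305)).items(): print(n,'side',ray(s,120+u/5,190+v/5,17))
for n,(u,v,z) in dict(fl=(48,298,70),fr=(490,277,70),bl=(50,65,70),br=(480,45,70),m1=(93,520,3),m2=(490,513,3),m3=(490,627,3),m4=(93,634,3),jl=(455,525,17),jr=(455,630,17),h1=(125,545,30),h2=(267,540,30),h3=(267,600,30)).items(): print(n,ray(c,130+u/4,90+v/4,z))
T=cloud(c);W=T
q=W[(W[...,0]>440)&(W[...,0]<720)&(W[...,1]>-170)&(W[...,1]<-120)&(W[...,2]>36)&(W[...,2]<60)];print("runner",len(q),q.min(0),q.max(0))
for x in range(0,len(q),max(1,len(q)//12)): print(q[x].round())
print(read_state()["qpos"])
print(tomove([340,-400,250],0))
E
```

```text
A [696.4 116.9  17. ]
B [723.5  29.7  17. ]
C [777.9 157.   17. ]
D [758.4  60.5  17. ]
A side [692.7 124.1  17. ]
B side [723.7  33.4  17. ]
C side [781.3 161.1  17. ]
D side [763.   68.4  17. ]
fl [663.8 233.1  70. ]
fr [673.1 -63.8  70. ]
bl [822.6 232.2  70. ]
br [831.7 -59.5  70. ]
m1 [513.1 220.9   3. ]
m2 [513.3 -60.4   3. ]
m3 [433.1 -59.1   3. ]
m4 [433.1 220.8   3. ]
jl [505.7 -35.9  17. ]
jr [432.9 -34.9  17. ]
h1 [496.3 191.5  30. ]
h2 [498.   93.5  30. ]
h3 [456.9  93.8  30. ]
runner 132 [ 469.46757173 -168.30031494   36.75073486] [ 617.9899877  -132.65566491   59.00118706]
[ 618. -141.   40.]
[ 615. -160.   42.]
[ 612. -152.   42.]
[ 607. -141.   42.]
[ 599. -141.   43.]
[ 588. -135.   38.]
[ 566. -140.   41.]
[ 546. -142.   39.]
[ 535. -148.   38.]
[ 508. -150.   41.]
[ 487. -156.   55.]
[ 475. -152.   42.]
[ 1.11928877e+00  9.13935484e-02  1.23107934e+00 -3.21054424e-06
  1.81975685e+00 -5.66950057e-02]
(array([-0.4677, -0.8384, -0.0647]), array([-1.000e-03,  0.000e+00,  1.176e+00]))
```

Call:
play_rows(plan=[-0.29,-0.176,-0.07,0,0,1.0,100,-0.29,-0.176,-0.07,0,0,1.0,100,-0.29,-0.176,-0.07,0,0,1.0,100,-0.29,-0.176,-0.07,0,0,1.0,100,-0.29,-0.176,-0.07,0,0,1.0,100,-0.29,-0.176,-0.07,0,0,1.0,100,-0.29,-0.176,-0.07,0,0,1.0,100,-0.29,-0.176,-0.07,0,0,1.0,100])

```text
clock: 0.97
eef_pos: [423.9, 288.4, 253.1]
orientation: [[-0.169, 0.986, 0.001], [0.986, 0.169, 0.0], [0.0, 0.001, -1.0]]
force: [1.0, 0.7, -0.4]
gripper_width: 87.5
finger_force: 0.0
```

Call:
play_rows(plan=[-0.315,-0.055,0,0,0,0.175,100,-0.315,-0.055,0,0,0,0.175,100,-0.315,-0.055,0,0,0,0.175,100,-0.315,-0.055,0,0,0,0.175,100,-0.315,-0.055,0,0,0,0.175,100,-0.315,-0.055,0,0,0,0.175,100,-0.315,-0.055,0,0,0,0.175,100,-0.315,-0.055,0,0,0,0.175,100])

```text
clock: 1.63
eef_pos: [423.7, -32.6, 252.7]
orientation: [[0.001, 1.0, 0.001], [1.0, -0.001, -0.001], [-0.001, 0.001, -1.0]]
force: [-0.4, -1.4, -0.7]
gripper_width: 87.8
finger_force: 0.0
```

Call:
play_rows(plan=[-0.31,-0.08,0.04,0,0,0,100,-0.31,-0.08,0.04,0,0,0,100,-0.31,-0.08,0.04,0,0,0,100,-0.31,-0.08,0.04,0,0,0,100,-0.31,-0.08,0.04,0,0,0,100,-0.31,-0.08,0.04,0,0,0,100,-0.31,-0.08,0.04,0,0,0,100,-0.31,-0.08,0.04,0,0,0,100])

```text
clock: 2.3
eef_pos: [343.0, -342.4, 211.8]
orientation: [[0.001, 1.0, -0.0], [1.0, -0.001, -0.0], [-0.0, -0.0, -1.0]]
force: [1.0, 0.1, 0.8]
gripper_width: 87.8
finger_force: 0.0
```

Run:
```python
from h import *
c=camera("top"); T=cloud(c); 
from scipy.optimize import least_squares
m=(T[...,0]>320)&(T[...,0]<560)&(T[...,1]>-520)&(T[...,1]<-310)&(T[...,2]>79)&(T[...,2]<86)
X=T[m][:,:2]
r=least_squares(lambda p:np.hypot(X[:,0]-p[0],X[:,1]-p[1])-84,[428,-408],loss='soft_l1',f_scale=2);print(len(X),r.x,X.min(0),X.max(0))
save(c,"b1.png",(250,150,512,384),3)
print(read_state()["eef_pos"])
```

```text
415 [ 425.91798953 -410.70175728] [ 346.84636519 -497.34878451] [ 519.59007981 -311.07673926]
[ 341.38158954 -345.72608292  210.03846412]
```

View pics/b1.png

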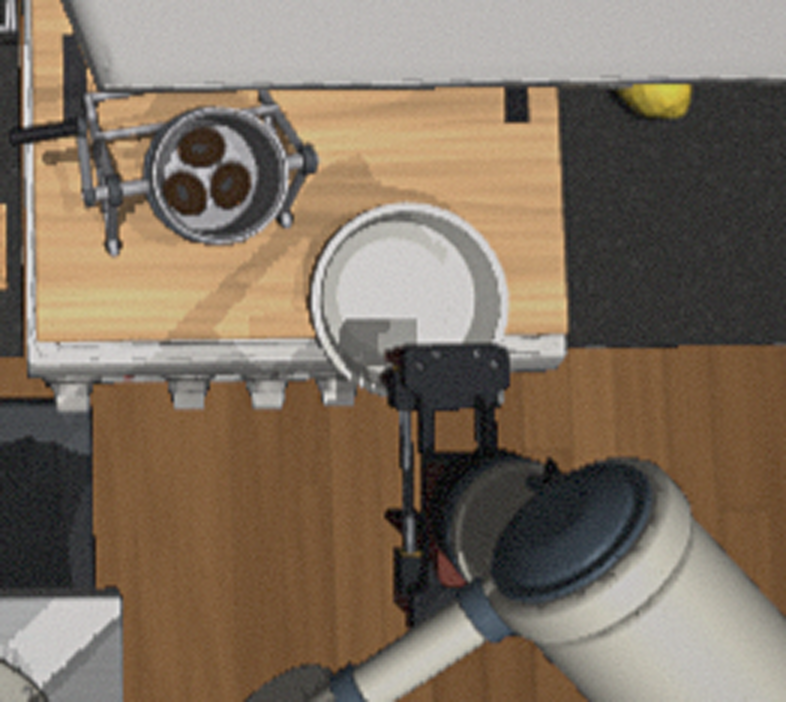

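Call:
play_rows(plan=[-0.063,0.002,0,0,0,0,100,-0.063,0.002,0.0,0,0,0,100,-0.063,0.002,0.04,0,0,0,100,-0.063,0.002,0.08,0,0,0,100,-0.063,0.002,0.12,0,0,0,100,-0.063,0.002,0.15,0,0,0,100,-0.063,0.002,0.157,0,0,0,100,-0.063,0.002,0.157,0,0,0,100])

```text
clock: 3.02
eef_pos: [345.5, -401.1, 52.8]
orientation: [[-0.001, 1.0, -0.003], [1.0, 0.001, 0.004], [0.004, -0.003, -1.0]]
force: [-0.6, 0.3, 0.6]
gripper_width: 87.7
finger_force: 0.0
```

Call:
play_rows(plan=[0,0,0,0,0,0,50,0,0,0,0,0,0,30,0,0,0,0,0,0,15,0,0,0,0,0,0,5,0,0,0,0,0,0,0,0,0,0,0,0,0,0,0,0,0,0,0,0,0,0,0,0,0,0,0,0])

```text
clock: 3.68
eef_pos: [346.6, -402.7, 55.6]
orientation: [[-0.001, 1.0, 0.0], [1.0, 0.001, -0.0], [-0.0, 0.0, -1.0]]
force: [-0.4, -0.4, 0.0]
gripper_width: 37.8
finger_force: 0.0
```

Call:
play_rows(plan=[0,0,0,0,0,0,0,0,0,0,0,0,0,0,0,0,0,0,0,0,0,0,0,0,0,0,0,0,0,0,0,0,0,0,0,0,0,0,0,0,0,0,0,0,0,0,0,0,0,0,0,0,0,0,0,0])

```text
clock: 4.35
eef_pos: [346.6, -402.7, 55.5]
orientation: [[-0.001, 1.0, -0.0], [1.0, 0.001, -0.0], [-0.0, -0.0, -1.0]]
force: [0.5, -0.1, 0.4]
gripper_width: 0.8
finger_force: 0.0
```

Run:
```python
from h import *
c=camera("top"); T=cloud(c); 
s=camera("side")
a=cv2.resize(c["frame"][200:320,310:450],None,fx=2.8,fy=2.8); b=cv2.resize(s["frame"][130:250,270:410],None,fx=2.8,fy=2.8)
cv2.imwrite("pics/b2.png",np.hstack([a,b])[...,::-1])
for W,n in((T,"T"),(cloud(s),"S")):
  for z0,z1 in((74,80),(80,84),(84,90)):
    m=(W[...,0]>300)&(W[...,0]<560)&(W[...,1]>-520)&(W[...,1]<-310)&(W[...,2]>z0)&(W[...,2]<z1)
    X=W[m]; print(n,z0,len(X),X.min(0),X.max(0))
```

```text
T 74 217 [ 343.46671525 -495.35132726   74.04547521] [ 516.8887961  -311.52897136   79.97044859]
T 80 325 [ 343.87241215 -496.8876731    80.01329256] [ 519.616917   -312.81400941   83.9747493 ]
T 84 26 [ 350.16144593 -494.97065861   84.10997264] [ 510.10338158 -324.5943856    86.93725773]
S 74 177 [ 346.38210494 -498.4333214    74.00872645] [ 512.60303101 -321.39988311   79.99054324]
S 80 114 [ 344.22071706 -493.39977567   80.0090581 ] [ 513.52574286 -317.9501477    83.43592957]
S 84 1 [ 495.02733125 -446.39726774   84.58695595] [ 495.02733125 -446.39726774   84.58695595]
```

View pics/b2.png

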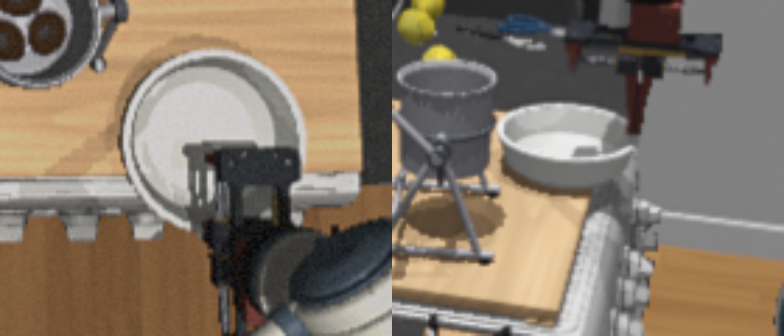

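Run:
```python
from h import *
s=camera("side");t=camera("top");st=read_state();print(st["eef_pos"],st["qpos"])
p=st["eef_pos"]
for c,o in((s,(270,130)),(t,(310,200))):
    print([((q-o)*2.8).round() for q in proj(c,[p,p+[0,0,30],[344,-409,82]])])
W=cloud(s);T=cloud(t)
m=(W[...,0]>320)&(W[...,0]<370)&(W[...,1]>-430)&(W[...,1]<-370)&(W[...,2]>30)&(W[...,2]<250)
X=W[m];print(len(X),X.min(0),X.max(0))
vv,uu=np.where(m)
for v,u in list(zip(vv,uu))[::6]: print(v,u,W[v,u].round(),s["frame"][v,u])
```

```text
[ 346.59743357 -402.6796733    55.4862046 ] [-9.24132677e-01 -8.06459214e-02  1.63241932e+00 -1.68126097e-05
  1.58985466e+00 -9.25106125e-01]
[array([240., 158.]), array([242., 135.]), array([244., 136.])]
[array([199., 222.]), array([210., 228.]), array([216., 230.])]
488 [ 320.03712859 -429.65522787   46.48060654] [ 369.72894247 -370.12455387  247.71580655]
134 355 [ 364. -382.  245.] [61 43 42]
135 357 [ 358. -385.  242.] [55 29 26]
135 363 [ 339. -378.  246.] [56 30 26]
135 369 [ 320. -387.  245.] [60 32 28]
136 360 [ 348. -380.  241.] [56 30 27]
136 366 [ 329. -383.  242.] [56 29 28]
137 358 [ 354. -379.  238.] [56 30 27]
137 364 [ 335. -378.  240.] [54 29 26]
138 356 [ 359. -374.  235.] [55 28 26]
138 362 [ 341. -378.  236.] [56 31 27]
138 368 [ 322. -381.  237.] [54 38 37]
139 359 [ 350. -380.  231.] [57 31 29]
139 365 [ 331. -375.  234.] [56 31 28]
140 356 [ 359. -383.  226.] [55 29 26]
140 362 [ 340. -384.  227.] [56 30 27]
140 368 [ 322. -382.  230.] [56 31 28]
141 358 [ 352. -375.  226.] [57 33 29]
141 365 [ 331. -384.  225.] [55 29 26]
142 355 [ 361. -376.  221.] [57 32 
[... 1778 characters left out ...]
.  126.] [56 31 28]
169 355 [ 354. -390.  123.] [55 29 26]
170 355 [ 354. -393.  119.] [56 33 29]
171 355 [ 353. -387.  118.] [56 32 29]
172 355 [ 353. -390.  113.] [55 31 27]
173 355 [ 352. -385.  112.] [57 33 31]
174 354 [ 356. -392.  104.] [79 65 61]
175 354 [ 355. -389.  102.] [67 48 45]
176 354 [ 355. -389.   99.] [62 42 39]
177 354 [ 355. -395.   93.] [70 55 53]
178 356 [ 349. -416.   81.] [87 85 84]
180 354 [ 355. -424.   69.] [99 99 98]
181 355 [ 350. -387.   82.] [116 116 115]
182 356 [ 346. -385.   80.] [144 144 142]
184 354 [ 352. -373.   77.] [155 154 154]
187 352 [ 357. -376.   64.] [105 104 104]
189 352 [ 357. -378.   56.] [105 105 103]
191 351 [ 359. -375.   49.] [109 109 108]
```

Call:
play_rows(plan=[0,0,-0.01,0,0,0,0,0,0,-0.02,0,0,0,0,0,0,-0.03,0,0,0,0,0,0,-0.04,0,0,0,0,0,0,-0.05,0,0,0,0,0,0,-0.06,0,0,0,0,0,0,-0.06,0,0,0,0])

```text
clock: 5.13
eef_pos: [347.4, -403.7, 118.8]
orientation: [[-0.001, 1.0, 0.003], [1.0, 0.001, -0.004], [-0.004, 0.003, -1.0]]
force: [0.7, 0.1, 0.0]
gripper_width: 0.5
finger_force: 0.0
```

Run:
```python
from h import *
c=camera("top"); T=cloud(c); s=camera("side")
a=cv2.resize(c["frame"][200:320,310:450],None,fx=2.8,fy=2.8); b=cv2.resize(s["frame"][130:250,270:410],None,fx=2.8,fy=2.8)
cv2.imwrite("pics/b3.png",np.hstack([a,b])[...,::-1])
print(read_state()["force"],read_state()["gripper_width"])
for W,n in((T,"T"),(cloud(s),"S")):
    m=(W[...,0]>300)&(W[...,0]<560)&(W[...,1]>-520)&(W[...,1]<-310)&(W[...,2]>78)&(W[...,2]<85)
    X=W[m]; print(n,len(X),X.min(0),X.max(0))
```

```text
[0.2075173  0.09030504 0.63997805] 0.5238182048660153
T 516 [ 340.86622336 -496.71616915   78.02153124] [ 519.65138071 -310.2891692    84.99678726]
S 186 [ 344.32260275 -499.56584513   78.03981494] [ 513.60813154 -320.12049922   83.57728711]
```

View pics/b3.png

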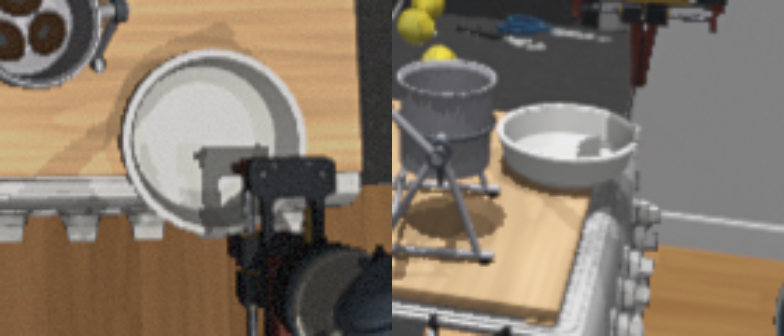

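Run:
```python
from h import *
s=camera("side");W=cloud(s);print(read_state()["eef_pos"])
m=(W[...,0]>315)&(W[...,0]<385)&(W[...,1]>-460)&(W[...,1]<-340)&(W[...,2]>86)&(W[...,2]<260)
for z in range(86,260,10):
    q=W[m&(W[...,2]>=z)&(W[...,2]<z+10)]
    if len(q): print(z,len(q),q.min(0).round(),q.max(0).round(),np.median(q,0).round())
t=camera("top");print(np.array(t["rvec"]),t["tvec"],s["rvec"],s["tvec"],s["distortion"])
```

```text
[ 346.59908326 -402.64185567  115.32846729]
146 6 [ 341. -394.  154.] [ 357. -390.  156.] [ 349. -392.  155.]
156 15 [ 341. -396.  158.] [ 358. -385.  166.] [ 351. -392.  161.]
166 19 [ 340. -402.  167.] [ 359. -387.  175.] [ 349. -392.  171.]
176 19 [ 340. -396.  176.] [ 360. -386.  185.] [ 350. -391.  182.]
186 20 [ 338. -395.  188.] [ 360. -386.  196.] [ 349. -389.  191.]
196 26 [ 336. -397.  196.] [ 361. -386.  205.] [ 348. -391.  200.]
206 26 [ 336. -408.  206.] [ 362. -385.  215.] [ 351. -390.  211.]
216 29 [ 334. -404.  216.] [ 363. -383.  226.] [ 346. -390.  221.]
226 16 [ 322. -391.  227.] [ 375. -371.  236.] [ 351. -385.  228.]
236 64 [ 316. -424.  236.] [ 383. -362.  246.] [ 347. -369.  242.]
246 81 [ 317. -427.  246.] [ 384. -363.  256.] [ 351. -370.  251.]
256 30 [ 318. -389.  256.] [ 374. -363.  260.] [ 346. -382.  258.]
[ 2.17093844 -2.20792786  0.07516025] [ -68.70478286  613.97549114 1059.34549131] [ 0.36979041 -2.49293117  1.58375372] [ 555.42457608  248.00394471 1001.90929995] [-0.13002586  0.          0.          0.          0.        ]
```

The depth map shows the fingertips about 38 mm higher than the reported TCP z, so the fingers closed above the rim. I'll open, go lower in small steps, and recheck against the depth map.

Call:
play_rows(plan=[0,0,0,0,0,0,60,0,0,0,0,0,0,60,0,0,0,0,0,0,60,0,0,0,0,0,0,60,0,0,0,0,0,0,60,0,0,0,0,0,0,60,0,0,0,0,0,0,60,0,0,0.02,0,0,0,60])

```text
clock: 6.0
eef_pos: [348.0, -404.5, 99.7]
orientation: [[-0.001, 1.0, 0.004], [1.0, 0.001, -0.006], [-0.006, 0.004, -1.0]]
force: [1.4, -0.5, 0.5]
gripper_width: 50.3
finger_force: 0.0
```

Call:
play_rows(plan=[-0.004,0,0.02,0,0,0,60,-0.004,0,0.035,0,0,0,60,-0.004,0,0.045,0,0,0,60,-0.004,0,0.05,0,0,0,60,-0.004,0,0.055,0,0,0,60,-0.004,0,0.055,0,0,0,60])

```text
clock: 6.5
eef_pos: [346.6, -406.5, 40.1]
orientation: [[-0.001, 1.0, -0.0], [1.0, 0.001, 0.0], [0.0, -0.0, -1.0]]
force: [0.7, 0.1, -0.3]
gripper_width: 52.6
finger_force: 0.0
```

```bash
cat >> h.py <<'E'
def tip(W=None):
    """lowest/body z of the gripper as seen by side cam near the reported TCP, vs reported"""
    p=read_state()["eef_pos"]; W=cloud(camera("side")) if W is None else W
    m=(abs(W[...,0]-p[0])<85)&(abs(W[...,1]-p[1])<45)
    out=[]
    for z in range(int(p[2])-10,int(p[2])+170,10):
        q=W[m&(W[...,2]>=z)&(W[...,2]<z+10)]
        if len(q): out.append((z,len(q),q[:,0].min().round(),q[:,0].max().round(),q[:,1].min().round(),q[:,1].max().round()))
    print(p.round(1)); [print(*o) for o in out]
E
python3 - <<'E'
from h import *
tip()
E
```

```text
[ 346.6 -406.5   40.1]
30 22 383.0 431.0 -451.0 -430.0
40 16 357.0 431.0 -451.0 -364.0
50 19 351.0 376.0 -451.0 -368.0
60 19 352.0 370.0 -449.0 -363.0
70 32 344.0 380.0 -451.0 -362.0
80 39 314.0 381.0 -451.0 -365.0
90 16 315.0 382.0 -407.0 -390.0
100 15 313.0 382.0 -404.0 -387.0
110 18 313.0 384.0 -398.0 -391.0
120 24 309.0 388.0 -401.0 -389.0
130 27 310.0 389.0 -411.0 -390.0
140 23 308.0 389.0 -415.0 -388.0
150 18 273.0 427.0 -403.0 -374.0
160 78 270.0 428.0 -433.0 -367.0
170 155 263.0 428.0 -427.0 -366.0
180 93 263.0 429.0 -421.0 -370.0
190 285 262.0 430.0 -436.0 -366.0
200 95 266.0 431.0 -432.0 -371.0
```

Call:
play_rows(plan=[0,0,0.008,0,0,0,60,0,0,0.015,0,0,0,60,0,0,0.02,0,0,0,60,0,0,0.024,0,0,0,60,0,0,0.024,0,0,0,0,0,0,0.024,0,0,0,0,0,0,0.024,0,0,0,0,0,0,0.024,0,0,0,0])

```text
clock: 7.22
eef_pos: [346.8, -406.9, 16.9]
orientation: [[-0.001, 1.0, 0.0], [1.0, 0.001, -0.001], [-0.001, 0.0, -1.0]]
force: [0.3, -0.9, 0.3]
gripper_width: 29.7
finger_force: 0.0
```

Call:
play_rows(plan=[0,0,0,0,0,0,0,0,0,0,0,0,0,0,0,0,0,0,0,0,0,0,0,0,0,0,0,0,0,0,0,0,0,0,0,0,0,0,0,0,0,0,0,0,0,0,0,0,0,0,0,0,0,0,0,0])

```text
clock: 7.88
eef_pos: [346.9, -407.0, 16.9]
orientation: [[-0.001, 1.0, 0.001], [1.0, 0.001, -0.001], [-0.001, 0.001, -1.0]]
force: [1.1, -3.5, 3.6]
gripper_width: 16.4
finger_force: 33.1
```

Call:
play_rows(plan=[0,0,-0.015,0,0,0,0,0,0,-0.03,0,0,0,0,0.02,0,-0.04,0,0,0,0,0.045,0,-0.04,0,0,0,0,0.07,0,-0.04,0,0,0,0,0.095,0.0,-0.04,0,0,0,0,0.12,0.0,-0.04,0,0,0,0,0.12,0,-0.04,0,0,0,0])

```text
clock: 8.55
eef_pos: [345.4, -282.4, 55.2]
orientation: [[-0.004, 1.0, -0.003], [1.0, 0.004, 0.004], [0.004, -0.003, -1.0]]
force: [0.1, 1.2, -0.4]
gripper_width: 8.2
finger_force: 30.6
```

```bash
cat >> h.py <<'E'
from scipy.optimize import least_squares
def bowl(W,x0,y0,zr=(74,130)):
    m=(np.hypot(W[...,0]-x0,W[...,1]-y0)<125)&(W[...,2]>zr[0])&(W[...,2]<zr[1])
    X=W[m]; 
    f=lambda p:np.hypot(X[:,0]-p[0],X[:,1]-p[1])-83
    r=least_squares(f,[x0,y0],loss='cauchy',f_scale=3)
    k=abs(f(r.x))<6; A=np.c_[X[k][:,:2]-r.x,np.ones(k.sum())]; s=np.linalg.lstsq(A,X[k][:,2],rcond=None)[0]
    print("bowl",r.x.round(1),k.sum(),"tilt",s[:2].round(3),"rimz",s[2].round(1))
E
python3 - <<'E'
from h import *
W=cloud(camera("side"));T=cloud(camera("top"))
for a in(W,T): bowl(a,429,-289,(95,140))
print(read_state()["eef_pos"],read_state()["gripper_width"])
E
```

```text
bowl [ 428.9 -266. ] 237 tilt [0.038 0.019] rimz 109.1
bowl [ 433.9 -271.6] 330 tilt [0.046 0.021] rimz 108.1
[ 345.67024566 -285.15903624   55.3099264 ] 7.698799589527497
```

Call:
play_rows(plan=[0.02,0.004,0,0,0,0,0,0.04,0.008,0,0,0,0,0,0.054,0.012,0,0,0,0,0,0.054,0.012,0,0,0,0,0,0.054,0.012,0.01,0,0,0,0,0.054,0.012,0.018,0,0,0,0,0.054,0.012,0.023,0,0,0,0,0.054,0.012,0.023,0,0,0,0])

```text
clock: 9.32
eef_pos: [357.6, -234.3, 33.4]
orientation: [[0.0, 1.0, -0.002], [1.0, -0.0, -0.001], [-0.001, -0.002, -1.0]]
force: [-5.1, 1.3, 9.1]
gripper_width: 11.5
finger_force: 34.2
```

Run:
```python
from h import *
s=camera("side");W=cloud(s);T=cloud(camera("top"))
for a in(W,T): bowl(a,442,-233,(72,105))
save(s,"b4.png",(255,130,395,240),3)
print(read_state()["eef_pos"],read_state()["force"])
```

```text
bowl [ 438.5 -219. ] 532 tilt [-0.078 -0.007] rimz 81.5
bowl [ 439.8 -223.4] 490 tilt [-0.096 -0.007] rimz 85.7
[ 358.06149148 -234.54885548   34.26139354] [-5.72381348  0.16050464  8.98294354]
```

View pics/b4.png

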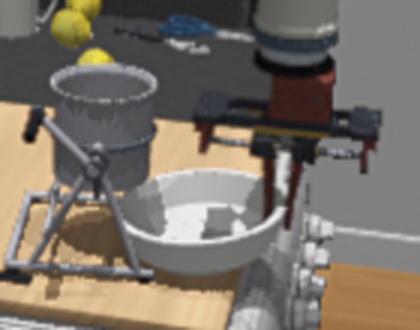

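Call:
play_rows(plan=[0,0,0.003,0,0,0,0,0,0,0.003,0,0,0,40,0,0,0.003,0,0,0,40,0,0,0.003,0,0,0,40,0,0,0.003,0,0,0,40,0,0,0.003,0,0,0,40,0,0,0.003,0,0,0,40,0,0,-0.02,0,0,0,40])

```text
clock: 10.08
eef_pos: [356.3, -231.0, 49.2]
orientation: [[-0.001, 1.0, -0.006], [1.0, 0.001, 0.005], [0.005, -0.006, -1.0]]
force: [-0.3, 0.4, -0.6]
gripper_width: 34.6
finger_force: 0.0
```

Call:
play_rows(plan=[0,0,-0.03,0,0,0,40,0,0,-0.06,0,0,0,40,0,0,-0.1,0,0,0,40,0,0,-0.14,0,0,0,40,0.02,0,-0.18,0,0,0,40,0.05,0,-0.2,0,0,0,40,0.09,0,-0.2,0,0,0,40,0.11,0.0,-0.2,0,0,0,40])

```text
clock: 10.75
eef_pos: [358.8, -120.5, 256.3]
orientation: [[-0.002, 1.0, 0.005], [1.0, 0.002, -0.001], [-0.001, 0.005, -1.0]]
force: [0.3, -0.2, -1.0]
gripper_width: 35.2
finger_force: 0.0
```

Run:
```python
from h import *
s=camera("side");W=cloud(s);t=camera("top");T=cloud(t)
for a in(W,T): bowl(a,442,-233,(76,92))
T2=T.copy();T2[T[...,0]>470]=np.nan;bowl(T2,442,-233,(76,92))
for a,n in((W,"S"),(T,"T")):
    q=a[(a[...,0]>540)&(a[...,0]<620)&(a[...,1]>-135)&(a[...,1]<-50)&(a[...,2]>190)&(a[...,2]<240)]; print(n,"lever",len(q),q.min(0),q.max(0),q.mean(0))
tip(W)
print(tomove([581,-92,230],0.08))
```

```text
bowl [ 432.8 -221.1] 297 tilt [0.002 0.003] rimz 79.7
bowl [ 432.6 -225.2] 473 tilt [0.001 0.003] rimz 80.7
bowl [ 433.4 -225.1] 383 tilt [-0.001  0.004] rimz 80.6
S lever 89 [ 556.93934235 -122.9906857   190.60809167] [588.17109663 -58.9218782  217.33401921] [573.00656404 -93.97408611 208.61718339]
T lever 187 [ 555.30487493 -126.04402948  190.03291126] [587.52645169 -65.14838118 220.68545452] [573.66636037 -98.4244091  211.46997097]
[ 358.7 -120.5  254.7]
284 4 335.0 379.0 -116.0 -107.0
294 23 334.0 387.0 -127.0 -104.0
304 40 334.0 388.0 -129.0 -105.0
314 26 333.0 388.0 -116.0 -106.0
324 39 332.0 390.0 -129.0 -105.0
334 40 330.0 390.0 -122.0 -104.0
344 47 328.0 391.0 -128.0 -104.0
354 46 327.0 391.0 -120.0 -104.0
364 44 282.0 432.0 -115.0 -90.0
374 120 279.0 439.0 -146.0 -83.0
384 334 279.0 438.0 -148.0 -83.0
394 190 275.0 443.0 -140.0 -83.0
404 311 274.0 443.0 -154.0 -82.0
414 296 274.0 443.0 -154.0 -84.0
(array([0.0274, 0.2224, 0.0253]), array([ 0.003,  0.001, -0.075]))
```

Run:
```python
from h import *
s=camera("side");W=cloud(s);T=cloud(camera("top"))
for a in(W,T):
  for z in range(400,900,40):
    q=a[(a[...,0]>150)&(a[...,0]<500)&(a[...,1]>-260)&(a[...,1]<60)&(a[...,2]>z)&(a[...,2]<z+40)]
    if len(q): print(z,len(q),q[:,0].min().round(),q[:,0].max().round(),q[:,1].min().round(),q[:,1].max().round())
  print()
q=T[(T[...,1]<-80)&(T[...,1]>-300)&(T[...,2]>550)&(T[...,0]>500)];print("hood T",q.min(0),np.percentile(q[:,0],1))
q=W[(W[...,1]<-80)&(W[...,1]>-300)&(W[...,2]>500)&(W[...,0]>540)&(W[...,0]<800)];print("hood S",len(q),q.min(0) if len(q) else 0)
```

```text
400 864 271.0 449.0 -152.0 -82.0
440 450 319.0 397.0 -148.0 -79.0
480 742 150.0 398.0 -124.0 21.0
520 1747 150.0 404.0 -119.0 33.0
560 2115 150.0 400.0 -135.0 27.0
600 1424 174.0 422.0 -156.0 6.0
640 256 295.0 422.0 -156.0 -46.0

400 853 376.0 448.0 -154.0 -90.0
440 91 380.0 396.0 -151.0 -91.0
480 227 367.0 399.0 -160.0 -95.0
520 236 380.0 405.0 -153.0 -94.0
560 279 381.0 399.0 -156.0 -105.0
600 281 330.0 423.0 -191.0 -43.0
640 4738 345.0 424.0 -192.0 -51.0
680 1820 356.0 403.0 -181.0 -60.0

hood T [ 571.21882418 -299.98739983  672.39235342] 571.8621340933137
hood S 0 0
```

Call:
play_rows(plan=[0.0,0.0,0.035,0,0,0,60,0.01,0.03,0.057,0,0,-0.075,60,0.02,0.07,0.057,0,0,-0.075,60,0.028,0.11,0.057,0,0,-0.075,60,0.028,0.15,0.057,0,0,-0.075,60,0.028,0.185,0.057,0,0,-0.075,60,0.028,0.22,0.057,0,0,-0.075,60,0.028,0.22,0.057,0,0,-0.075,60])

```text
clock: 11.62
eef_pos: [581.8, -95.8, 189.4]
orientation: [[-0.075, 0.997, -0.009], [0.997, 0.075, 0.002], [0.003, -0.008, -1.0]]
force: [0.1, -0.5, -1.0]
gripper_width: 52.6
finger_force: 0.0
```

Run:
```python
from h import *
s=camera("side");W=cloud(s);tip(W); print(read_state()["force"])
save(s,"l1.png",(200,60,400,240),3)
```

```text
[579.5 -95.8 191. ]
180 11 545.0 559.0 -121.0 -115.0
190 18 554.0 573.0 -121.0 -114.0
200 22 567.0 588.0 -120.0 -61.0
210 51 567.0 588.0 -120.0 -59.0
220 11 549.0 615.0 -99.0 -81.0
230 30 548.0 617.0 -98.0 -78.0
240 32 548.0 619.0 -98.0 -79.0
250 32 548.0 617.0 -109.0 -76.0
260 37 546.0 620.0 -102.0 -79.0
270 40 544.0 620.0 -104.0 -78.0
280 48 544.0 623.0 -109.0 -79.0
290 45 543.0 626.0 -106.0 -77.0
300 53 502.0 661.0 -117.0 -55.0
310 169 501.0 661.0 -127.0 -55.0
320 245 502.0 661.0 -124.0 -54.0
330 184 496.0 663.0 -117.0 -53.0
340 382 495.0 664.0 -132.0 -52.0
350 199 495.0 660.0 -130.0 -57.0
[-0.7073691   0.23676512 -0.0443976 ]
```

View pics/l1.png

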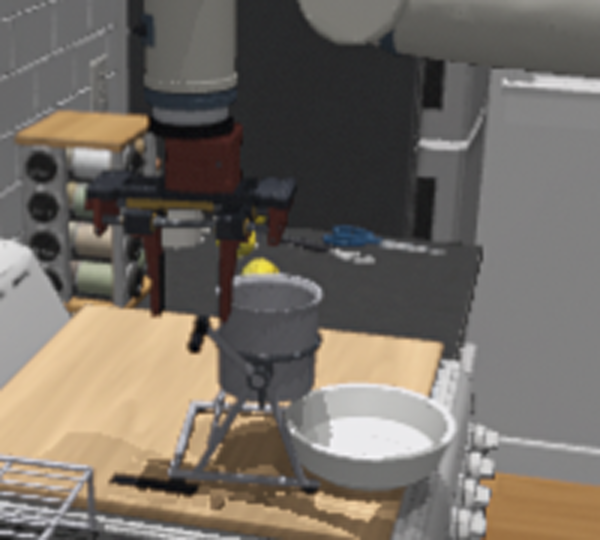

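Call:
play_rows(plan=[0.004,0,0.012,0,0,0,60,0.004,0,0.024,0,0,0,60,0.004,0,0.036,0,0,0,60,0.004,0,0.036,0,0,0,10,0.004,0,0.036,0,0,0,5,0.004,0,0.036,0,0,0,5,0.004,0,0.036,0,0,0,5,0.004,0,0.036,0,0,0,5])

```text
clock: 12.33
eef_pos: [578.2, -90.6, 161.6]
orientation: [[-0.076, 0.997, 0.002], [0.997, 0.076, -0.0], [-0.001, 0.002, -1.0]]
force: [-0.0, -0.1, -0.2]
gripper_width: 22.6
finger_force: 0.0
```

Call:
play_rows(plan=[0,0,0,0,0,0,5,0,0,0,0,0,0,5,0,0,0,0,0,0,5,0,0,0,0,0,0,5])

```text
clock: 12.67
eef_pos: [574.5, -90.8, 161.4]
orientation: [[-0.076, 0.997, -0.007], [0.997, 0.076, -0.001], [-0.0, -0.007, -1.0]]
force: [-15.5, -0.6, 5.7]
gripper_width: 13.3
finger_force: 29.9
```

Call:
play_rows(plan=[0,-0.0095,-0.0051,0,0,0,5,0,-0.0154,-0.0096,0,0,0,5,0,-0.0218,-0.0135,0,0,0,5,0,-0.0286,-0.0168,0,0,0,5,0,-0.0356,-0.0194,0,0,0,5,0,-0.0429,-0.0212,0,0,0,5,0,-0.0503,-0.0224,0,0,0,5,0,-0.0578,-0.0227,0,0,0,5])

```text
clock: 13.33
eef_pos: [523.2, -96.3, 187.1]
orientation: [[-0.076, 0.997, 0.011], [0.997, 0.076, -0.004], [-0.005, 0.011, -1.0]]
force: [6.5, -3.9, 5.6]
gripper_width: 13.3
finger_force: 30.2
```

Call:
play_rows(plan=[0,-0.0075,0.0004,0,0,0,5,0,-0.0149,0.0015,0,0,0,5,0,-0.0222,0.0033,0,0,0,5,0,-0.0292,0.0059,0,0,0,5,0,-0.036,0.0092,0,0,0,5,0,-0.0423,0.0131,0,0,0,5,0,-0.0483,0.0176,0,0,0,5,0,-0.0538,0.0227,0,0,0,5])

```text
clock: 14.0
eef_pos: [468.4, -100.0, 163.5]
orientation: [[-0.076, 0.997, 0.008], [0.997, 0.076, -0.003], [-0.004, 0.008, -1.0]]
force: [3.2, -2.7, 5.9]
gripper_width: 13.5
finger_force: 30.2
```

Call:
play_rows(plan=[0,-0.0049,0.0056,0,0,0,5,0,-0.0093,0.0118,0,0,0,5,0,-0.013,0.0182,0,0,0,5,0,-0.0147,0.0217,0,0,0,5,0,-0.0147,0.0217,0,0,0,5,0,-0.0147,0.0217,0,0,0,5,0,-0.0147,0.0217,0,0,0,5,0,-0.0147,0.0217,0,0,0,5])

```text
clock: 14.67
eef_pos: [452.6, -100.9, 139.8]
orientation: [[-0.076, 0.997, 0.002], [0.997, 0.076, -0.002], [-0.002, 0.001, -1.0]]
force: [2.0, -4.6, 4.1]
gripper_width: 13.5
finger_force: 30.4
```

Run:
```python
from h import *
s=camera("side");t=camera("top");print(read_state()["eef_pos"])
a=cv2.resize(t["frame"][150:290,240:400],None,fx=2.4,fy=2.4); b=cv2.resize(s["frame"][90:230,220:380],None,fx=2.4,fy=2.4)
cv2.imwrite("pics/p1.png",np.hstack([a,b])[...,::-1])
W=cloud(s);q=W[(W[...,0]>420)&(W[...,0]<530)&(W[...,1]>-150)&(W[...,1]<-50)&(W[...,2]>100)&(W[...,2]<195)];print(q.min(0),q.max(0))
```

```text
[ 452.59501794 -100.89959244  139.72851884]
[ 438.28952085 -149.76061549  100.07610493] [529.98466181 -78.98599722 194.33406751]
```

View pics/p1.png

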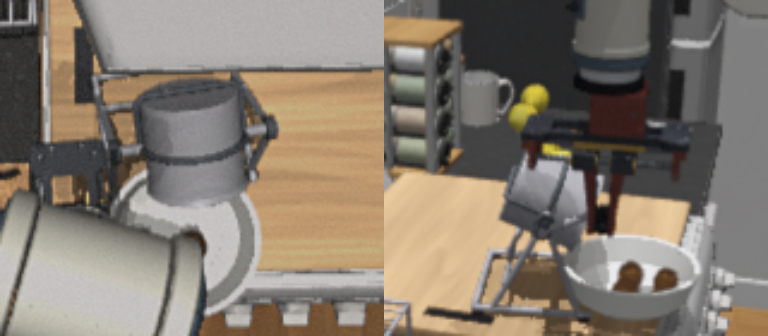

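The pot is tipped right over and walnuts are visible in the bowl. I'll hold briefly, then swing it back.

Call:
play_rows(plan=[0,0,0,0,0,0,5,0,0,0,0,0,0,5,0,0,0,0,0,0,5,0,0,0,0,0,0,5,0,0.0017,-0.0035,0,0,0,5,0,0.0054,-0.0099,0,0,0,5,0,0.0098,-0.0161,0,0,0,5,0,0.0147,-0.0217,0,0,0,5])

```text
clock: 15.43
eef_pos: [464.0, -99.2, 159.5]
orientation: [[-0.075, 0.997, -0.008], [0.997, 0.075, 0.0], [0.001, -0.008, -1.0]]
force: [-8.8, -3.7, 1.7]
gripper_width: 13.6
finger_force: 30.0
```

Call:
play_rows(plan=[0,0.0055,-0.0051,0,0,0,5,0,0.0115,-0.0096,0,0,0,5,0,0.0178,-0.0135,0,0,0,5,0,0.0246,-0.0168,0,0,0,5,0,0.0316,-0.0194,0,0,0,5,0,0.0389,-0.0212,0,0,0,5,0,0.0463,-0.0224,0,0,0,5,0,0.0538,-0.0227,0,0,0,5])

```text
clock: 16.1
eef_pos: [519.1, -92.2, 183.6]
orientation: [[-0.078, 0.997, -0.004], [0.997, 0.078, 0.005], [0.005, -0.004, -1.0]]
force: [-5.6, 6.7, 3.2]
gripper_width: 13.5
finger_force: 30.3
```

Call:
play_rows(plan=[0,0.0075,0.0004,0,0,0,5,0,0.0149,0.0015,0,0,0,5,0,0.0222,0.0033,0,0,0,5,0,0.0292,0.0059,0,0,0,5,0,0.036,0.0092,0,0,0,5,0,0.0423,0.0131,0,0,0,5,0,0.0483,0.0176,0,0,0,5,0,0.0545,0.0227,0,0,0,5])

```text
clock: 16.77
eef_pos: [573.0, -88.3, 159.5]
orientation: [[-0.078, 0.997, -0.006], [0.997, 0.078, 0.004], [0.005, -0.006, -1.0]]
force: [-7.1, 3.6, 0.8]
gripper_width: 13.4
finger_force: 30.1
```

Call:
play_rows(plan=[0,0.002,0,0,0,0,5,0,0.003,0,0,0,0,5,0,0.003,0,0,0,0,5,0,0.003,0,0,0,0,5])

```text
clock: 17.1
eef_pos: [573.9, -88.4, 158.5]
orientation: [[-0.077, 0.997, -0.011], [0.997, 0.077, 0.004], [0.005, -0.011, -1.0]]
force: [-11.7, 4.0, 0.1]
gripper_width: 13.4
finger_force: 29.9
```

Call:
play_rows(plan=[0,-0.002,0,0,0,0,60,0,-0.002,0,0,0,0,60,0,-0.002,0,0,0,0,60,0,-0.002,0,0,0,0,60,0,-0.002,0,0,0,0,60,0,-0.002,0,0,0,0,60,0,-0.002,-0.02,0,0,0,60,0,-0.002,-0.05,0,0,0,60])

```text
clock: 17.77
eef_pos: [574.3, -90.3, 207.1]
orientation: [[-0.076, 0.997, -0.007], [0.997, 0.076, 0.002], [0.002, -0.007, -1.0]]
force: [-0.4, 0.3, 0.5]
gripper_width: 52.7
finger_force: 0.0
```

Call:
play_rows(plan=[0.03,-0.04,0,0,0,0.35,100,0.06,-0.08,0,0,0,0.7,100,0.09,-0.1,0,0,0,0.8,100,0.13,-0.11,0,0,0,0.9,100,0.17,-0.11,-0.02,0,0,0.9,100,0.2,-0.11,-0.02,0,0,0.9,100,0.23,-0.11,-0.02,0,0,0.9,100,0.25,-0.11,-0.02,0,0,0.9,100])

```text
clock: 18.43
eef_pos: [446.6, 152.6, 231.7]
orientation: [[0.737, 0.676, 0.002], [0.676, -0.737, 0.001], [0.002, 0.001, -1.0]]
force: [0.7, -0.4, 0.8]
gripper_width: 87.8
finger_force: 0.0
```

Run:
```python
from h import *
t=camera("top");T=cloud(t);s=camera("side");W=cloud(s)
for a in(W,T): bowl(a,433,-226,(76,92))
for a,n in((W,"S"),(T,"T")):
    q=a[(a[...,0]>540)&(a[...,0]<620)&(a[...,1]>-135)&(a[...,1]<-50)&(a[...,2]>190)&(a[...,2]<240)]; print(n,"lever",len(q),q.min(0),q.max(0),q.mean(0))
a=cv2.resize(t["frame"][150:290,240:400],None,fx=2.4,fy=2.4); b=cv2.resize(s["frame"][90:230,220:380],None,fx=2.4,fy=2.4)
cv2.imwrite("pics/p2.png",np.hstack([a,b])[...,::-1])
q=T[(T[...,0]>440)&(T[...,0]<520)&(T[...,1]>90)&(T[...,1]<200)&(T[...,2]>100)&(T[...,2]<130)];print("grip",len(q),q.min(0),q.max(0),q.mean(0))
tip(W)
print(tomove([477,160.5,190],-np.pi/2))
```

```text
bowl [ 433.3 -221.2] 242 tilt [0.001 0.001] rimz 79.9
bowl [ 433.2 -225.6] 546 tilt [ 0.003 -0.001] rimz 80.7
S lever 89 [ 556.75118599 -121.94162761  190.47489051] [588.5951255  -59.62557593 217.54603371] [573.01251911 -94.10506768 208.56213126]
T lever 186 [ 555.2926162  -126.02255985  190.3258655 ] [587.49841508 -65.11837304 218.99431807] [573.72966313 -98.38815882 211.40488208]
grip 11 [478.78196558 135.71695654 100.33248831] [489.86007609 140.75791087 113.58994993] [485.74888497 137.45481845 107.4518332 ]
[446.4 153.6 230.8]
260 14 405.0 490.0 115.0 195.0
270 76 404.0 490.0 116.0 199.0
280 74 404.0 490.0 116.0 198.0
290 79 404.0 491.0 117.0 198.0
300 72 404.0 491.0 118.0 198.0
310 76 402.0 491.0 116.0 199.0
320 82 401.0 494.0 116.0 199.0
330 57 401.0 494.0 117.0 198.0
340 35 371.0 523.0 113.0 198.0
350 96 370.0 526.0 115.0 198.0
360 184 369.0 526.0 117.0 198.0
370 119 365.0 530.0 113.0 199.0
380 170 400.0 526.0 111.0 198.0
390 316 367.0 527.0 109.0 199.0
(array([0.027 , 0.0158, 0.0408]), array([-0.001, -0.001,  0.749]))
```

View pics/p2.png

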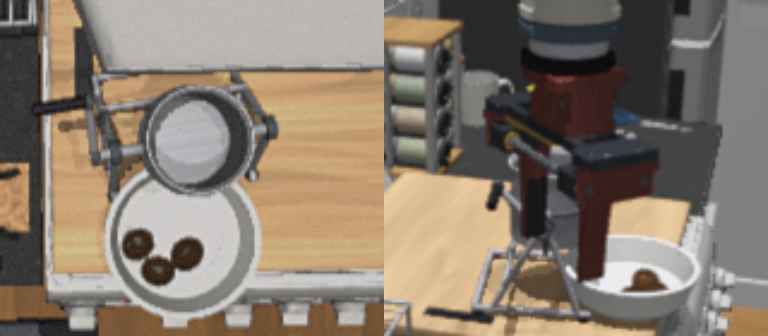

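Call:
play_rows(plan=[0.029,0.017,0.02,0,0,0.12,100,0.029,0.017,0.03,0,0,0.24,100,0.029,0.017,0.04,0,0,0.36,100,0.029,0.017,0.05,0,0,0.48,100,0.029,0.017,0.06,0,0,0.6,100,0.029,0.017,0.06,0,0,0.749,100,0.029,0.017,0.06,0,0,0.749,100,0.029,0.017,0.06,0,0,0.749,100])

```text
clock: 19.2
eef_pos: [480.1, 156.8, 170.6]
orientation: [[1.0, -0.0, 0.0], [-0.0, -1.0, -0.0], [0.0, 0.0, -1.0]]
force: [-0.4, -0.1, 0.1]
gripper_width: 87.8
finger_force: 0.0
```

Run:
```python
from h import *
s=camera("side");W=cloud(s);st=read_state();print(st["eef_pos"],st["qpos"],st["orientation"][:,1])
q=W[(W[...,0]>440)&(W[...,0]<520)&(W[...,1]>120)&(W[...,1]<200)&(W[...,2]>80)&(W[...,2]<122)];print("grip",len(q),q.min(0),q.max(0),q.mean(0))
for z in range(160,240,10):
  q=W[(W[...,0]>440)&(W[...,0]<520)&(W[...,1]>90)&(W[...,1]<240)&(W[...,2]>=z)&(W[...,2]<z+10)]
  if len(q): print(z,len(q),q.min(0).round(),q.max(0).round())
# shaft direction from side cam
q=W[(W[...,0]>440)&(W[...,0]<510)&(W[...,1]>10)&(W[...,1]<80)&(W[...,2]>12)&(W[...,2]<40)]
for y in range(10,80,10): 
  k=q[(q[:,1]>=y)&(q[:,1]<y+10)]; print(y,len(k),np.median(k,0) if len(k) else 0)
T=cloud(camera("top"))
q=T[(T[...,0]>440)&(T[...,0]<510)&(T[...,1]>-10)&(T[...,1]<80)&(T[...,2]>14)&(T[...,2]<40)]
for y in range(-10,80,10): 
  k=q[(q[:,1]>=y)&(q[:,1]<y+10)]; print("T",y,len(k),np.median(k,0) if len(k) else 0)
print(tomove([479,161,33],-np.pi/2))
```

```text
[480.16467674 156.97714026 170.92212326] [ 2.48716916e-01 -1.67391652e-01  1.50784017e+00 -1.34858977e-04
  1.80052835e+00  1.81833193e+00] [ 1.15057438e-03 -9.99999338e-01 -2.35814951e-05]
grip 333 [467.24167651 137.27921843  80.49448152] [496.67504955 197.62461044 120.88405993] [479.07504413 180.11123417 103.12183958]
200 17 [470. 106. 206.] [494. 211. 210.]
210 94 [470. 107. 210.] [493. 214. 220.]
220 74 [470. 108. 220.] [493. 213. 230.]
230 58 [470. 109. 230.] [493. 214. 240.]
10 51 [467.44338846  14.65663379  26.28597552]
20 37 [468.42736026  21.99559164  23.61931674]
30 13 [471.75246754  34.55924112  24.91392627]
40 15 [471.26521664  45.5380212   26.23424935]
50 14 [471.11584374  54.03264954  25.33610358]
60 18 [473.55959062  64.6566734   25.36756006]
70 13 [473.79243983  74.71439469  27.17823666]
T -10 56 [475.60195517  -3.31431427  24.70201464]
T 0 46 [470.33087679   4.78372156  27.93929979]
T 10 46 [471.74332593  13.38322484  27.76630285]
T 20 24 [473.25516011  26.04173804  25.56397928]
T 30 15 [475.01780041  35.38835947  27.74043675]
T 40 20 [474.93841604  44.92144717  26.83018714]
T 50 15 [475.135383    54.71591356  26.39548929]
T 60 20 [475.36094805  64.67453329  26.35064516]
T 70 21 [475.75844666  74.70508546  27.43085507]
(array([-0.0013, -0.0039,  0.1381]), array([-0.   , -0.001,  0.001]))
```

Call:
play_rows(plan=[0,-0.004,0.03,0,0,0.04,100,0,-0.004,0.06,0,0,0.04,100,0,-0.004,0.09,0,0,0.04,100,0,-0.004,0.11,0,0,0.04,100,0,-0.004,0.125,0,0,0.04,100,0,-0.004,0.137,0,0,0.04,100,0,-0.004,0.137,0,0,0.04,100,0,-0.004,0.137,0,0,0.04,80])

```text
clock: 19.97
eef_pos: [479.9, 161.4, 33.7]
orientation: [[0.999, -0.041, -0.0], [-0.041, -0.999, -0.0], [-0.0, 0.0, -1.0]]
force: [0.6, -0.6, 1.1]
gripper_width: 83.8
finger_force: 0.0
```

Call:
play_rows(plan=[0,0,0,0,0,0,60,0,0,0,0,0,0,60,0,0,0,0,0,0,60,0,0,0,0,0,0,60,0,0,0,0,0,0,60,0,0,0,0,0,0,60,0,0,0,0,0,0,60,0,0,0,0,0,0,60])

```text
clock: 20.63
eef_pos: [480.6, 162.5, 34.8]
orientation: [[0.999, -0.042, 0.002], [-0.042, -0.999, 0.002], [0.002, -0.002, -1.0]]
force: [0.2, 5.4, 5.4]
gripper_width: 52.9
finger_force: 12.4
```

Call:
play_rows(plan=[0,0,-0.015,0,0,0,60,0,0,-0.035,0,0,0,60,-0.01,0,-0.05,0,0,-0.1,60,-0.02,0,-0.06,0,0,-0.2,60,-0.03,0,-0.06,0,0,-0.3,60,-0.045,0,-0.06,0,0,-0.41,60,-0.06,0,-0.06,0,0,-0.51,60,-0.06,0,-0.06,0,0,-0.61,60])

```text
clock: 21.3
eef_pos: [417.6, 163.5, 92.5]
orientation: [[0.84, 0.542, -0.003], [0.542, -0.84, -0.001], [-0.003, -0.0, -1.0]]
force: [-0.6, -1.2, -3.3]
gripper_width: 52.9
finger_force: 10.0
```

Call:
play_rows(plan=[0,0,0,0,0,-0.12,60,0,0,0,0,0,-0.24,60,0,0,0,0,0,-0.36,60,0,0,0,0,0,-0.48,60,0,0,0,0,0,-0.6,60,0,0,0,0,0,-0.72,60,0,0,0,0,0,-0.84,60,0,0,0,0,0,-0.96,60])

```text
clock: 21.97
eef_pos: [419.3, 163.2, 92.2]
orientation: [[0.038, 0.999, -0.002], [0.999, -0.038, -0.002], [-0.002, -0.002, -1.0]]
force: [-1.0, 0.1, -2.4]
gripper_width: 52.7
finger_force: 10.0
```

```bash
cat >> h.py <<'E'
def look(name=None):
    s=camera("side");t=camera("top");st=read_state()
    p=st["eef_pos"];y=st["orientation"][:,1]; print("tcp",p.round(1),"ang",np.arctan2(y[1],y[0]).round(3),"w",st["gripper_width"].round(1),"f",round(st["finger_force"],1),"F",st["force"].round(1),"t",round(st["clock"],1))
    if name:
        a=cv2.resize(t["frame"][90:270,120:280],None,fx=2.4,fy=2.4); b=cv2.resize(s["frame"][150:330,110:270],None,fx=2.4,fy=2.4)
        cv2.imwrite("pics/"+name,np.hstack([a,b])[...,::-1])
    return s,t,cloud(s),cloud(t)
E
python3 - <<'E'
from h import *
s,t,W,T=look("r1.png")
for a,n in((W,"S"),(T,"T")):
  for x in range(480,670,20):
    q=a[(a[...,0]>=x)&(a[...,0]<x+20)&(a[...,1]>90)&(a[...,1]<230)&(a[...,2]>35)&(a[...,2]<110)]
    if len(q): print(n,x,len(q),q.min(0).round(),q.max(0).round(),np.median(q,0).round())
E
```

```text
Traceback (most recent call last):
  File "h.py", line 48, in look
    p=st["eef_pos"];y=st["orientation"][:,1]; print("tcp",p.round(1),"ang",np.arctan2(y[1],y[0]).round(3),"w",st["gripper_width"].round(1),"f",round(st["finger_force"],1),"F",st["force"].round(1),"t",round(st["clock"],1))
                                                                                                              ^^^^^^^^^^^^^^^^^^^^^^^^^
AttributeError: 'float' object has no attribute 'round'
```

```bash
sed -i 's/st\["gripper_width"\].round(1)/round(float(st["gripper_width"]),1)/' h.py
cat >> h.py <<'E'
def nuts(c,W,xr=(600,830),yr=(-60,235),zmax=45):
    f=c["frame"].astype(int); m=(f[...,0]>f[...,2]*1.5)&(f[...,0]-f[...,2]>18)&(f[...,0]<150)&(W[...,2]<zmax)
    m&=(W[...,0]>xr[0])&(W[...,0]<xr[1])&(W[...,1]>yr[0])&(W[...,1]<yr[1])
    m=cv2.morphologyEx(m.astype(np.uint8),cv2.MORPH_CLOSE,np.ones((3,3)))
    n,l,st,ce=cv2.connectedComponentsWithStats(m)
    for i in range(1,n):
        if st[i,4]>12:
            b=st[i]; print("  nut px",ce[i].round(),"area",b[4],"box",b[2:4],"pos",ray(c,b[0]+(b[2]-1)/2,b[1]+(b[3]-1)/2,18)[:2],"zmed",np.nanmedian(W[l==i][:,2]).round())
E
python3 - <<'E'
from h import *
s,t,W,T=look()
for c,a,n in((s,W,"S"),(t,T,"T")): print(n);nuts(c,a)
for a,n in((W,"S"),(T,"T")):
  for x in range(480,670,20):
    q=a[(a[...,0]>=x)&(a[...,0]<x+20)&(a[...,1]>90)&(a[...,1]<230)&(a[...,2]>35)&(a[...,2]<110)]
    if len(q): print(n,x,len(q),q.min(0).round(),q.max(0).round(),np.median(q,0).round())
E
```

```text
tcp [419.5 163.6  92.7] ang -0.047 w 52.7 f 10.0 F [ 0.9 -0.5 -2.5] t 22.2
S
  nut px [201. 246.] area 49 box [12  8] pos [726.1  35.2] zmed 7.0
  nut px [183. 250.] area 51 box [14  8] pos [767.3  63.6] zmed 11.0
  nut px [192. 265.] area 22 box [6 7] pos [708.9 126. ] zmed 12.0
  nut px [200. 269.] area 53 box [ 9 11] pos [689.4 129. ] zmed 3.0
  nut px [164. 271.] area 22 box [9 4] pos [770.1 165.7] zmed 5.0
T
  nut px [173. 126.] area 82 box [10 12] pos [779.9 162.4] zmed 2.0
  nut px [209. 128.] area 14 box [7 5] pos [771.  56.] zmed 3.0
  nut px [207. 135.] area 14 box [5 3] pos [751.1  64.7] zmed 3.0
  nut px [219. 144.] area 102 box [13 13] pos [724.8  31. ] zmed 4.0
  nut px [192. 153.] area 42 box [ 5 13] pos [700.3 107.5] zmed 3.0
  nut px [184. 154.] area 49 box [ 5 13] pos [697.9 130.2] zmed 6.0
S 480 92 [480. 144.  60.] [500. 185.  90.] [486. 168.  84.]
S 500 63 [500. 154.  70.] [520. 169.  86.] [510. 165.  82.]
S 520 63 [520. 153.  72.] [540. 168.  86.] [530. 164.  82.]
S 540 57 [540. 152.  70.] [559. 168.  86.] [550. 162.  81.]
S 560 104 [560. 140.  68.] [580. 178.  87.] [572. 164.  82.]
S 580 90 [580. 127.  68.] [600. 187.  88.] [587. 171.  82.]
S 600 101 [601. 120.  67.] [620. 193.  86.] [612. 131.  77.]
S 620 76 [620. 120.  67.] [634. 193.  86.] [626. 187.  79.]
S 660 119 [661.  90.  64.] [680. 228.  75.] [668. 172.  71.]
T 480 55 [480. 136.  65.] [499. 162.  95.] [486. 150.  86.]
T 500 51 [501. 148.  71.] [520. 163.  88.] [509. 155.  84.]
T 520 42 [522. 148.  75.] [538. 161.  89.] [530. 154.  84.]
T 540 48 [541. 147.  77.] [559. 161.  87.] [550. 154.  83.]
T 560 84 [562. 135.  70.] [580. 171.  92.] [572. 150.  84.]
T 580 95 [580. 120.  74.] [599. 183.  90.] [588. 152.  83.]
T 600 59 [601. 116.  66.] [619. 186.  89.] [612. 126.  81.]
T 620 39 [620. 114.  70.] [633. 187.  88.] [625. 178.  85.]
T 660 133 [662.  91.  66.] [680. 229.  77.] [668. 163.  71.]
```

Call:
play_rows(plan=[-0.01,0,0,0,0,-0.047,60,-0.025,0.001,0.01,0,0,-0.047,60,-0.0415,0.002,0.025,0,0,-0.047,60,-0.0415,0.002,0.04,0,0,-0.047,60,-0.0415,0.002,0.052,0,0,-0.047,60,-0.0415,0.002,0.058,0,0,-0.047,60,-0.0415,0.002,0.058,0,0,-0.047,60,-0.0415,0.002,0.058,0,0,-0.047,60])

```text
clock: 22.83
eef_pos: [420.2, 122.8, 35.5]
orientation: [[-0.003, 1.0, -0.0], [1.0, 0.003, 0.0], [0.0, -0.0, -1.0]]
force: [-0.3, 0.4, -3.1]
gripper_width: 52.9
finger_force: 10.0
```

```bash
cat >> h.py <<'E'
def jaws(W,T,d=203.5):
    st=read_state();p=st["eef_pos"];y=st["orientation"][:,1]; j=p[:2]+y[:2]*d; print("jaw expected",j.round(1))
    n=np.array([-y[1],y[0]])
    for a,k in((W,"S"),(T,"T")):
        u=(a[...,:2]-p[:2])@y[:2]; v=(a[...,:2]-p[:2])@n
        q=(u>185)&(u<225)&(abs(v)<60)&(a[...,2]>p[2]-34.5+8)&(a[...,2]<p[2]-34.5+33)
        if q.sum(): print(k,q.sum(),"u",u[q].max().round(),"v",v[q].min().round(),v[q].max().round(),"z",a[q][:,2].min().round(),a[q][:,2].max().round())
E
python3 - <<'E'
from h import *
s,t,W,T=look();jaws(W,T)
for c,a,n in((s,W,"S"),(t,T,"T")): print(n);nuts(c,a,(670,830))
E
```

```text
tcp [420.3 122.9  35.7] ang 0.004 w 52.7 f 10.0 F [ 0.3  0.2 -2.4] t 22.9
jaw expected [623.8 123.6]
S 144 u 213.0 v -38.0 37.0 z 10.0 32.0
T 75 u 212.0 v -41.0 33.0 z 11.0 34.0
S
  nut px [201. 246.] area 50 box [12  8] pos [726.1  35.2] zmed 10.0
  nut px [183. 250.] area 50 box [14  8] pos [767.3  63.6] zmed 11.0
  nut px [192. 265.] area 22 box [6 7] pos [708.9 126. ] zmed 11.0
  nut px [200. 269.] area 56 box [ 9 11] pos [689.4 129. ] zmed 3.0
  nut px [164. 271.] area 22 box [9 4] pos [770.1 165.7] zmed 6.0
T
  nut px [174. 126.] area 75 box [10 13] pos [781.4 162.4] zmed 3.0
  nut px [206. 135.] area 19 box [9 3] pos [751.2  70.4] zmed 4.0
  nut px [219. 144.] area 99 box [13 13] pos [724.8  31. ] zmed 5.0
  nut px [192. 153.] area 42 box [ 5 13] pos [700.3 107.5] zmed 4.0
  nut px [184. 154.] area 49 box [ 5 13] pos [697.9 130.2] zmed 6.0
```

Call:
play_rows(plan=[0,0.012,0.001,0,0,0,60,0,0.026,0.0015,0,0,0,60,0,0.04,0.0015,0,0,0,60,0,0.054,0.0015,0,0,0,60,0,0.065,0.0015,0,0,0,60,0,0.072,0.0015,0,0,0,60,0,0.072,0.0015,0,0,0,60])

```text
clock: 23.52
eef_pos: [493.3, 123.0, 34.2]
orientation: [[-0.004, 1.0, 0.001], [1.0, 0.004, 0.0], [0.0, 0.001, -1.0]]
force: [0.5, -0.2, -0.9]
gripper_width: 52.7
finger_force: 9.7
```

Call:
play_rows(plan=[0,0,0,0,0,0,45,0,0,0,0,0,0,45,0,0,0,0,0,0,45,0,0,0,0,0,0,45,0,0,0,0,0,0,45,0,0,0,0,0,0,45])

```text
clock: 24.02
eef_pos: [491.9, 122.9, 34.2]
orientation: [[-0.004, 1.0, 0.0], [1.0, 0.004, 0.0], [0.0, 0.0, -1.0]]
force: [-1.3, -0.4, 0.6]
gripper_width: 45.0
finger_force: 30.0
```

Run:
```python
from h import *
s,t,W,T=look();jaws(W,T,200+30-20)
for c,a,n in((s,W,"S"),(t,T,"T")): print(n);nuts(c,a,(650,830))
```

```text
tcp [492.  122.9  34.2] ang 0.004 w 44.9 f 30.0 F [-2.1  0.8  1. ] t 24.1
jaw expected [702.  123.7]
S 113 u 225.0 v -26.0 27.0 z 8.0 29.0
T 94 u 224.0 v -31.0 23.0 z 8.0 33.0
S
  nut px [201. 246.] area 50 box [12  8] pos [726.1  35.2] zmed 8.0
  nut px [183. 250.] area 51 box [14  8] pos [767.3  63.6] zmed 12.0
  nut px [180. 256.] area 13 box [10  2] pos [759.7  91.7] zmed 1.0
  nut px [192. 264.] area 16 box [6 3] pos [712.6 117.9] zmed 13.0
  nut px [201. 267.] area 38 box [7 8] pos [689.5 122.3] zmed 6.0
  nut px [164. 271.] area 22 box [9 4] pos [770.1 165.7] zmed 5.0
T
  nut px [173. 126.] area 81 box [10 13] pos [781.4 162.4] zmed 3.0
  nut px [209. 129.] area 14 box [6 5] pos [771.   57.5] zmed 3.0
  nut px [206. 135.] area 19 box [8 4] pos [749.7  69. ] zmed 3.0
  nut px [216. 145.] area 49 box [ 6 12] pos [723.5  40.9] zmed 5.0
  nut px [223. 143.] area 41 box [ 5 12] pos [726.   19.6] zmed 4.0
  nut px [185. 154.] area 47 box [ 5 14] pos [699.3 130.2] zmed 6.0
  nut px [191. 153.] area 43 box [ 4 13] pos [700.4 109. ] zmed 2.0
```

Call:
play_rows(plan=[0,-0.006,-0.002,0,0,0,45,0,-0.02,-0.003,0,0,0,45,0,-0.037,-0.003,0,0,0,45,0,-0.055,-0.003,0,0,0,45,0,-0.075,-0.003,0,0,0,45,0,-0.095,-0.003,0,0,0,45,0,-0.108,-0.003,0,0,0,45,0,-0.112,-0.003,0,0,0,45])

```text
clock: 24.78
eef_pos: [378.5, 122.2, 36.6]
orientation: [[-0.004, 1.0, -0.0], [1.0, 0.004, -0.0], [-0.0, -0.0, -1.0]]
force: [1.1, -0.8, -2.0]
gripper_width: 44.7
finger_force: 30.0
```

Call:
play_rows(plan=[0,0,-0.015,0,0,0,45,0.005,0,-0.035,0,0,0,45,0.01,0,-0.055,0,0,0.1,45,0.017,0,-0.075,0,0,0.2,45,0.017,0,-0.09,0,0,0.32,45,0.017,0,-0.098,0,0,0.44,45,0.017,0,-0.098,0,0,0.56,45,0.017,0,-0.098,0,0,0.68,45])

```text
clock: 25.45
eef_pos: [381.0, 139.5, 135.8]
orientation: [[0.63, 0.776, 0.002], [0.776, -0.63, 0.0], [0.002, 0.001, -1.0]]
force: [0.1, 0.1, -3.2]
gripper_width: 45.0
finger_force: 30.0
```

Call:
play_rows(plan=[0,0,0,0,0,0.12,45,0,0,0,0,0,0.24,45,0,0,0,0,0,0.36,45,0,0,0,0,0,0.48,45,0,0,0,0,0,0.6,45,0,0,0,0,0,0.72,45,0,0,0,0,0,0.82,45,0,0,0,0,0,0.89,45])

```text
clock: 26.12
eef_pos: [380.6, 139.3, 134.9]
orientation: [[1.0, -0.001, 0.001], [-0.001, -1.0, -0.0], [0.001, 0.0, -1.0]]
force: [0.9, 0.0, -2.6]
gripper_width: 44.8
finger_force: 30.0
```

Run:
```python
from h import *
s,t,W,T=look();jaws(W,T,208)
for c,a,n in((s,W,"S"),(t,T,"T")): print(n);nuts(c,a,(300,830),(-140,235),zmax=150)
print(tomove([433,-18,131],-np.pi/2))
```

```text
tcp [380.5 139.3 134.9] ang -1.567 w 44.8 f 30.0 F [ 0.7  0.  -2.9] t 26.2
jaw expected [381.3 -68.7]
S 35 u 225.0 v -28.0 -14.0 z 109.0 130.0
T 136 u 223.0 v -31.0 24.0 z 108.0 133.0
S
  nut px [340. 215.] area 14 box [4 5] pos [ 380.8 -254.8] zmed 111.0
  nut px [240. 219.] area 21 box [8 4] pos [ 669.5 -140.5] zmed 30.0
  nut px [248. 220.] area 17 box [5 4] pos [ 645.5 -141.1] zmed 30.0
  nut px [254. 221.] area 18 box [5 5] pos [ 627.  -143.3] zmed 30.0
  nut px [204. 222.] area 13 box [11  3] pos [771.1 -93.9] zmed 24.0
  nut px [272. 224.] area 38 box [10  8] pos [ 573.1 -136.9] zmed 29.0
  nut px [226. 227.] area 13 box [5 3] pos [696.1 -85. ] zmed 20.0
  nut px [275. 234.] area 279 box [84 16] pos [549.8 -83.8] zmed 20.0
  nut px [157. 250.] area 610 box [24 34] pos [833.2  84.2] zmed 112.0
  nut px [200. 246.] area 51 box [12  8] pos [726.1  35.2] zmed 8.0
  nut px [183. 250.] area 48 box [14  8] pos [767.3  63.6] zmed 12.0
  nut px [164. 271.] area 22 box [9 4] pos [770.1 165.7] zmed 5.0
T
  nut px [164. 128.] area 228 box [32 19] pos [776.1 193.7] zmed 88.0
  nut px [209.
[... 448 characters left out ...]
4.1] zmed -911.0
  nut px [187. 220.] area 63 box [28  5] pos [509.2 126.8] zmed 2.0
  nut px [229. 218.] area 25 box [22  3] pos [512.6   1. ] zmed 1.0
  nut px [212. 228.] area 79 box [18 12] pos [489.9  54.3] zmed 2.0
  nut px [186. 233.] area 50 box [ 9 18] pos [474.5 125.5] zmed 2.0
  nut px [197. 232.] area 22 box [ 5 11] pos [478.1  94.9] zmed 1.0
  nut px [166. 244.] area 115 box [27 17] pos [457.4 181.3] zmed 2.0
  nut px [208. 244.] area 130 box [49 14] pos [451.4  70. ] zmed 1.0
  nut px [248. 243.] area 26 box [15 13] pos [453.6 -38.7] zmed 0.0
  nut px [256. 274.] area 176 box [18 14] pos [358.2 -69.2] zmed 104.0
(array([0.0519, 0.1575, 0.0039]), array([ 0.   , -0.   ,  0.004]))
```

Call:
play_rows(plan=[0.015,0.025,0,0,0,0,45,0.03,0.055,0,0,0,0,45,0.045,0.085,0,0,0,0,45,0.0565,0.115,0,0,0,0,45,0.0565,0.145,0,0,0,0,45,0.0565,0.165,0.005,0,0,0,45,0.0565,0.176,0.015,0,0,0,45,0.0565,0.176,0.02,0,0,0,45])

```text
clock: 26.88
eef_pos: [437.2, -38.1, 113.4]
orientation: [[1.0, 0.003, -0.001], [0.003, -1.0, -0.0], [-0.001, 0.0, -1.0]]
force: [-0.2, 0.2, -2.9]
gripper_width: 44.9
finger_force: 30.0
```

Call:
play_rows(plan=[0,0,0,0,0,0,45,0,0,0,0,0,0,45,0,0,0,0,0,0,60,0,0,0,0,0,0,60,0,0,0,0,0,0,60,0,0,0,0,0,0,60,0,0,0,0,0,0,60,0,0,0,0,0,0,60])

```text
clock: 27.55
eef_pos: [437.5, -36.2, 115.2]
orientation: [[1.0, 0.005, 0.0], [0.005, -1.0, -0.0], [0.0, 0.0, -1.0]]
force: [0.3, 1.1, -3.1]
gripper_width: 52.9
finger_force: 10.0
```

```bash
cat >> h.py <<'E'
def inbowl(c,b=(433,-226)):
    """dark-brown pixels seen inside the bowl (ray at z=54)"""
    f=c["frame"].astype(int); h,w=f.shape[:2]
    m=(f[...,0]>f[...,2]*1.4)&(f[...,0]<130)&(f[...,0]>25)
    pts=[]
    n,l,st,ce=cv2.connectedComponentsWithStats(m.astype(np.uint8))
    for i in range(1,n):
        p=ray(c,*ce[i],54)
        if st[i,4]>12 and np.hypot(p[0]-b[0],p[1]-b[1])<95: print("  inbowl",p[:2],"area",st[i,4],"box",st[i,2:4])
E
python3 - <<'E'
from h import *
s,t,W,T=look();jaws(W,T,203.5)
inbowl(t);print("side");inbowl(s)
E
```

```text
tcp [437.5 -36.3 115.1] ang -1.566 w 52.9 f 10.0 F [-0.9 -0.7 -2.4] t 27.6
jaw expected [ 438.5 -239.8]
S 29 u 209.0 v -39.0 -28.0 z 93.0 111.0
T 96 u 211.0 v -39.0 60.0 z 92.0 113.0
  inbowl [ 466.7 -253.5] area 73 box [13  9]
  inbowl [ 414.8 -234.9] area 90 box [13 10]
  inbowl [ 405.  -141.4] area 19 box [ 4 11]
  inbowl [ 414.8 -175.6] area 44 box [10  5]
  inbowl [ 393.4 -199.6] area 99 box [13 13]
side
  inbowl [ 413.  -228.8] area 81 box [14  9]
```

Call:
play_rows(plan=[0,0,-0.01,0,0,0,60,0,-0.015,-0.02,0,0,0,60,-0.01,-0.045,-0.02,0,0,0,60,-0.025,-0.08,-0.02,0,0,0,60,-0.04,-0.115,-0.02,0,0,0,60,-0.0575,-0.145,-0.02,0,0,0,60,-0.0575,-0.17,-0.02,0,0,-0.1,60,-0.0575,-0.176,-0.02,0,0,-0.2,60])

```text
clock: 28.32
eef_pos: [378.4, 142.5, 136.2]
orientation: [[0.977, 0.211, 0.002], [0.211, -0.977, 0.002], [0.002, -0.002, -1.0]]
force: [0.0, 0.2, -3.0]
gripper_width: 53.2
finger_force: 10.0
```

Call:
play_rows(plan=[0,0,0,0,0,-0.12,60,0,0,0,0,0,-0.24,60,0,0,0,0,0,-0.36,60,0,0,0,0,0,-0.48,60,0,0,0,0,0,-0.6,60,0,0,0,0,0,-0.72,60,0,0,0,0,0,-0.84,60,0,0,0,0,0,-0.96,60])

```text
clock: 28.98
eef_pos: [379.2, 139.3, 135.9]
orientation: [[0.39, 0.921, 0.001], [0.921, -0.39, 0.0], [0.0, 0.001, -1.0]]
force: [-0.0, -0.2, -2.1]
gripper_width: 53.3
finger_force: 10.0
```

Run:
```python
from h import *
s,t,W,T=look()
for c,a,n in((s,W,"S"),(t,T,"T")): print(n);nuts(c,a,(670,830))
print(tomove([385,33,80],0))
```

```text
tcp [379.2 139.4 135.8] ang -0.405 w 52.9 f 10.0 F [-0.7  0.6 -3.4] t 29.1
S
  nut px [201. 246.] area 49 box [12  8] pos [726.1  35.2] zmed 8.0
  nut px [183. 250.] area 51 box [14  8] pos [767.3  63.6] zmed 11.0
  nut px [164. 271.] area 22 box [9 4] pos [770.1 165.7] zmed 5.0
T
  nut px [174. 125.] area 74 box [10 13] pos [781.4 162.4] zmed 3.0
  nut px [207. 135.] area 22 box [8 4] pos [749.7  69. ] zmed 4.0
  nut px [219. 144.] area 99 box [13 13] pos [724.8  31. ] zmed 5.0
(array([-0.0955,  0.0471,  0.0558]), array([ 0.001, -0.   , -0.405]))
```

Call:
play_rows(plan=[-0.01,0.005,0,0,0,-0.1,60,-0.03,0.015,0,0,0,-0.2,60,-0.05,0.025,0.01,0,0,-0.3,60,-0.07,0.035,0.025,0,0,-0.405,60,-0.0955,0.047,0.045,0,0,-0.405,60,-0.0955,0.047,0.07,0,0,-0.405,60,-0.0955,0.047,0.09,0,0,-0.405,60,-0.0955,0.047,0.1,0,0,-0.405,60])

```text
clock: 29.75
eef_pos: [382.9, 32.1, 33.5]
orientation: [[0.007, 1.0, -0.004], [1.0, -0.007, -0.001], [-0.001, -0.004, -1.0]]
force: [-11.6, -3.2, 22.7]
gripper_width: 52.7
finger_force: 15.9
```

Run:
```python
from h import *
s,t,W,T=look();jaws(W,T)
print(tomove([519.5,33,34],0))
```

```text
tcp [383.9  32.7  34.7] ang -0.005 w 52.9 f 10.1 F [-0.2  0.9 -1.7] t 29.9
jaw expected [587.4  31.8]
S 132 u 213.0 v -45.0 30.0 z 8.0 33.0
T 64 u 210.0 v -47.0 25.0 z 10.0 32.0
(array([0.0009, 0.1356, 0.0005]), array([-0.002,  0.   , -0.005]))
```

Call:
play_rows(plan=[0.004,0,-0.003,0,0,0,60,0.008,0.01,-0.003,0,0,0,60,0.008,0.025,-0.003,0,0,0,60,0.008,0.045,-0.003,0,0,0,60,0.008,0.065,-0.003,0,0,0,60,0.008,0.08,-0.003,0,0,0,60,0.008,0.08,-0.003,0,0,0,60])

```text
clock: 30.43
eef_pos: [467.0, 41.6, 39.0]
orientation: [[0.002, 1.0, 0.002], [1.0, -0.002, 0.0], [0.0, 0.002, -1.0]]
force: [-0.7, 1.2, -1.1]
gripper_width: 53.3
finger_force: 10.1
```

Run:
```python
from h import *
s,t,W,T=look();jaws(W,T)
# shaft line: v at several u
p=read_state()["eef_pos"]
for a,n in((W,"S"),(T,"T")):
  for u in(75,95,115,135):
    q=a[(a[...,0]-p[0]>u)&(a[...,0]-p[0]<u+20)&(abs(a[...,1]-p[1])<25)&(a[...,2]>16)&(a[...,2]<40)]
    if len(q): print(n,u,len(q),(np.median(q,0)-[p[0],p[1],0]).round(1))
```

```text
tcp [464.6  41.5  38.5] ang -0.001 w 53.0 f 10.1 F [-0.7  0.2 -2.1] t 30.5
jaw expected [668.1  41.2]
S 124 u 217.0 v -40.0 31.0 z 14.0 37.0
T 53 u 210.0 v -47.0 25.0 z 17.0 37.0
S 75 49 [85.5 -1.4 32.2]
S 95 47 [104.8  -1.3  31.9]
S 115 47 [124.6  -1.8  31.2]
S 135 63 [148.   -1.   31.9]
T 75 5 [ 93.  -10.2  33.1]
T 95 36 [104.1 -10.6  32.8]
T 115 39 [126.1 -10.5  32.9]
T 135 53 [148.6  -8.6  32.9]
```

Call:
play_rows(plan=[-0.001,0.012,0.002,0,0,0,60,-0.001,0.025,0.002,0,0,0,60,-0.001,0.038,0.002,0,0,0,60,-0.001,0.048,0.002,0,0,0,60,-0.001,0.055,0.002,0,0,0,60,-0.001,0.055,0.002,0,0,0,60])

```text
clock: 31.03
eef_pos: [519.9, 40.1, 36.4]
orientation: [[0.001, 1.0, 0.0], [1.0, -0.001, 0.0], [0.0, 0.0, -1.0]]
force: [-0.6, 0.8, -3.1]
gripper_width: 52.7
finger_force: 10.0
```

Call:
play_rows(plan=[0,0,0,0,0,0,45,0,0,0,0,0,0,45,0,0,0,0,0,0,45,0,0,0,0,0,0,45,0,0,0,0,0,0,45,0,0,0,0,0,0,45])

```text
clock: 31.53
eef_pos: [519.4, 39.9, 36.2]
orientation: [[0.001, 1.0, 0.0], [1.0, -0.001, 0.0], [0.0, 0.0, -1.0]]
force: [-0.9, 0.1, -1.8]
gripper_width: 45.9
finger_force: 30.0
```

Call:
play_rows(plan=[0,-0.006,-0.003,0,0,0,45,0,-0.022,-0.004,0,0,0,45,0,-0.04,-0.004,0,0,0,45,0,-0.06,-0.004,0,0,0,45,0,-0.08,-0.004,0,0,0,45,0,-0.1,-0.004,0,0,0,45,0,-0.12,-0.004,0,0,0,45,0,-0.135,-0.01,0,0,0,45])

```text
clock: 32.2
eef_pos: [382.0, 40.0, 44.7]
orientation: [[0.001, 1.0, -0.003], [1.0, -0.001, -0.0], [-0.0, -0.003, -1.0]]
force: [-0.1, -0.3, -2.4]
gripper_width: 46.3
finger_force: 30.0
```

Call:
play_rows(plan=[0.01,-0.004,-0.015,0,0,0,45,0.03,-0.004,-0.035,0,0,0,45,0.05,-0.004,-0.055,0,0,0.1,45,0.07,-0.004,-0.075,0,0,0.2,45,0.09,-0.004,-0.087,0,0,0.32,45,0.1,-0.004,-0.087,0,0,0.44,45,0.1,-0.004,-0.087,0,0,0.56,45,0.1,-0.004,-0.087,0,0,0.68,45])

```text
clock: 32.87
eef_pos: [380.3, 140.7, 133.4]
orientation: [[0.633, 0.774, 0.0], [0.774, -0.633, 0.0], [0.0, 0.0, -1.0]]
force: [0.3, -0.3, -2.9]
gripper_width: 46.1
finger_force: 30.0
```

Call:
play_rows(plan=[0,0,0,0,0,0.12,45,0,0,0,0,0,0.24,45,0,0,0,0,0,0.36,45,0,0,0,0,0,0.48,45,0,0,0,0,0,0.6,45,0,0,0,0,0,0.72,45,0,0,0,0,0,0.82,45,0,0,0,0,0,0.89,45])

```text
clock: 33.53
eef_pos: [380.3, 140.0, 133.1]
orientation: [[1.0, -0.005, 0.0], [-0.005, -1.0, 0.0], [0.0, -0.0, -1.0]]
force: [0.5, 0.3, -3.4]
gripper_width: 46.1
finger_force: 30.0
```

Run:
```python
from h import *
s,t,W,T=look();jaws(W,T,208)
for c,a,n in((s,W,"S"),(t,T,"T")): print(n);nuts(c,a,(670,830))
inbowl(t)
print(tomove([437,-37,131],-np.pi/2))
```

```text
tcp [380.3 140.  133.1] ang -1.572 w 46.3 f 30.0 F [-0.3  0.4 -3.1] t 33.6
jaw expected [380.2 -68. ]
S 46 u 225.0 v -35.0 -11.0 z 107.0 131.0
T 116 u 224.0 v -37.0 20.0 z 107.0 131.0
S
  nut px [183. 250.] area 48 box [14  8] pos [767.3  63.6] zmed 10.0
  nut px [164. 271.] area 22 box [9 4] pos [770.1 165.7] zmed 5.0
T
  nut px [173. 126.] area 79 box [10 12] pos [779.9 162.4] zmed 2.0
  nut px [209. 128.] area 13 box [6 5] pos [771.   57.5] zmed 3.0
  nut px [206. 135.] area 18 box [8 3] pos [751.1  69. ] zmed 5.0
  inbowl [ 464.4 -250.9] area 91 box [13 10]
  inbowl [ 423.1 -179.4] area 97 box [11 12]
  inbowl [ 402.8 -218.2] area 211 box [25 19]
(array([0.0568, 0.1769, 0.0021]), array([-0.   , -0.   , -0.001]))
```

Call:
play_rows(plan=[0.015,0.025,0,0,0,0,45,0.03,0.055,0,0,0,0,45,0.045,0.085,0,0,0,0,45,0.06,0.11,0,0,0,0,45,0.06,0.135,0,0,0,0,45,0.06,0.15,0.005,0,0,0,45,0.06,0.155,0.012,0,0,0,45,0.06,0.155,0.018,0,0,0,45])

```text
clock: 34.3
eef_pos: [440.4, -15.7, 114.4]
orientation: [[1.0, -0.001, -0.0], [-0.001, -1.0, 0.0], [-0.0, -0.0, -1.0]]
force: [-0.9, -0.2, -4.1]
gripper_width: 46.4
finger_force: 30.0
```

Call:
play_rows(plan=[0,0,0,0,0,0,45,0,0,0,0,0,0,45,0,0,0,0,0,0,60,0,0,0,0,0,0,60,0,0,0,0,0,0,60,0,0,0,0,0,0,60,0,0,0,0,0,0,60,0,0,0,0,0,0,60])

```text
clock: 34.97
eef_pos: [440.7, -14.9, 115.2]
orientation: [[1.0, 0.0, 0.0], [0.0, -1.0, -0.0], [0.0, 0.0, -1.0]]
force: [0.7, 0.0, -1.7]
gripper_width: 52.8
finger_force: 10.0
```

Call:
play_rows(plan=[0,0,-0.01,0,0,0,60,0,-0.015,-0.02,0,0,0,60,-0.01,-0.045,-0.02,0,0,0,60,-0.025,-0.08,-0.02,0,0,0,60,-0.04,-0.11,-0.02,0,0,0,60,-0.0575,-0.135,-0.02,0,0,0,60,-0.0575,-0.15,-0.02,0,0,-0.1,60,-0.0575,-0.155,-0.02,0,0,-0.2,60])

```text
clock: 35.63
eef_pos: [382.6, 142.3, 136.2]
orientation: [[0.979, 0.206, 0.002], [0.206, -0.979, 0.001], [0.002, -0.001, -1.0]]
force: [1.3, -0.7, -2.3]
gripper_width: 53.2
finger_force: 10.0
```

Run:
```python
from h import *
s,t,W,T=look()
for c,a,n in((s,W,"S"),(t,T,"T")): print(n);nuts(c,a,(670,830)); inbowl(c)
```

```text
tcp [383.1 141.  135.9] ang -1.368 w 52.8 f 10.0 F [-0.4 -0.7 -2.1] t 35.7
S
  nut px [183. 250.] area 51 box [14  8] pos [767.3  63.6] zmed 11.0
  nut px [164. 271.] area 22 box [9 4] pos [770.1 165.7] zmed 6.0
  inbowl [ 478.8 -232.9] area 21 box [3 9]
T
  nut px [174. 126.] area 79 box [10 13] pos [781.4 162.4] zmed 3.0
  nut px [209. 128.] area 13 box [6 5] pos [771.   57.5] zmed 3.0
  nut px [206. 135.] area 19 box [9 4] pos [752.6  70.4] zmed 4.0
  inbowl [ 461.5 -195.8] area 89 box [12 12]
  inbowl [ 464.2 -251.1] area 89 box [13  9]
  inbowl [ 422.8 -179. ] area 97 box [12 12]
  inbowl [ 402.8 -219. ] area 213 box [24 19]
```

Call:
play_rows(plan=[0,0,0,0,0,-0.12,60,0,0,0,0,0,-0.24,60,0,0,0,0,0,-0.36,60,0,0,0,0,0,-0.48,60,0,0,0,0,0,-0.6,60,0,0,0,0,0,-0.72,60,0,0,0,0,0,-0.84,60,0,0,0,0,0,-0.96,60])

```text
clock: 36.4
eef_pos: [383.4, 139.2, 135.5]
orientation: [[0.399, 0.917, 0.0], [0.917, -0.399, -0.0], [-0.0, 0.0, -1.0]]
force: [-1.3, 0.7, -2.2]
gripper_width: 52.8
finger_force: 10.0
```

Run:
```python
from h import *
s,t,W,T=look();print(tomove([400,70,37.5],0))
```

```text
tcp [383.4 139.3 135.4] ang -0.414 w 53.1 f 10.0 F [-0.2 -0.6 -2.5] t 36.5
(array([-0.0568,  0.0431,  0.098 ]), array([ 0.   ,  0.   , -0.414]))
```

Call:
play_rows(plan=[-0.01,0.005,0,0,0,-0.1,60,-0.025,0.015,0,0,0,-0.2,60,-0.04,0.025,0.015,0,0,-0.3,60,-0.057,0.043,0.035,0,0,-0.414,60,-0.057,0.043,0.06,0,0,-0.414,60,-0.057,0.043,0.08,0,0,-0.414,60,-0.057,0.043,0.092,0,0,-0.414,60,-0.057,0.043,0.096,0,0,-0.414,60])

```text
clock: 37.17
eef_pos: [398.5, 70.0, 36.8]
orientation: [[0.002, 1.0, -0.004], [1.0, -0.002, -0.001], [-0.001, -0.004, -1.0]]
force: [-0.1, 0.2, -2.5]
gripper_width: 52.9
finger_force: 10.1
```

Call:
play_rows(plan=[0,0.02,0,0,0,0,60,0,0.045,0,0,0,0,60,0,0.07,0,0,0,0,60,0,0.095,0,0,0,0,60,0,0.11,0.001,0,0,0,60,0,0.11,0.001,0,0,0,60])

```text
clock: 37.67
eef_pos: [512.5, 71.0, 38.9]
orientation: [[-0.0, 1.0, 0.002], [1.0, 0.0, -0.0], [-0.0, 0.002, -1.0]]
force: [-0.8, -0.2, -2.6]
gripper_width: 52.9
finger_force: 10.1
```

Run:
```python
from h import *
s,t,W,T=look();jaws(W,T)
for c,a,n in((s,W,"S"),(t,T,"T")): print(n);nuts(c,a,(730,830))
p=read_state()["eef_pos"]
for a,n in((W,"S"),(T,"T")):
    q=a[(a[...,0]-p[0]>95)&(a[...,0]-p[0]<135)&(abs(a[...,1]-p[1])<25)&(a[...,2]>16)&(a[...,2]<40)]
    if len(q): print(n,len(q),(np.median(q,0)-[p[0],p[1],0]).round(1))
print(tomove([558,69,36],0))
```

```text
tcp [509.9  71.1  38.5] ang 0.002 w 53.5 f 10.1 F [-0.   0.6 -2.1] t 37.8
jaw expected [713.4  71.4]
S 79 u 218.0 v -43.0 29.0 z 14.0 37.0
T 52 u 211.0 v -50.0 21.0 z 15.0 37.0
S
  nut px [183. 250.] area 47 box [14  8] pos [767.3  63.6] zmed 10.0
  nut px [164. 271.] area 22 box [9 4] pos [770.1 165.7] zmed 6.0
T
  nut px [174. 126.] area 73 box [10 13] pos [781.4 162.4] zmed 3.0
  nut px [206. 135.] area 19 box [9 3] pos [751.2  70.4] zmed 4.0
S 99 [114.6  -4.5  31.1]
T 67 [117.5 -12.9  32.3]
(array([-0.0021,  0.0481,  0.0025]), array([-0.   ,  0.   ,  0.002]))
```

Call:
play_rows(plan=[0,0.01,0.002,0,0,0,60,0,0.022,0.0025,0,0,0,60,0,0.034,0.0025,0,0,0,60,0,0.043,0.0025,0,0,0,60,0,0.049,0.0025,0,0,0,60,0,0.049,0.0025,0,0,0,60])

```text
clock: 38.27
eef_pos: [559.2, 71.1, 35.9]
orientation: [[-0.003, 1.0, 0.0], [1.0, 0.003, -0.0], [-0.0, 0.0, -1.0]]
force: [0.5, 0.4, -2.3]
gripper_width: 53.0
finger_force: 10.0
```

Call:
play_rows(plan=[0,0,0,0,0,0,45,0,0,0,0,0,0,45,0,0,0,0,0,0,45,0,0,0,0,0,0,45,0,0,0,0,0,0,45,0,0,0,0,0,0,45])

```text
clock: 38.77
eef_pos: [558.7, 71.1, 35.6]
orientation: [[-0.003, 1.0, 0.0], [1.0, 0.003, 0.0], [0.0, 0.0, -1.0]]
force: [-0.8, 0.1, -1.6]
gripper_width: 46.1
finger_force: 30.0
```

Call:
play_rows(plan=[0,-0.006,-0.003,0,0,0,45,0,-0.022,-0.004,0,0,0,45,0,-0.042,-0.004,0,0,0,45,0,-0.064,-0.004,0,0,0,45,0,-0.088,-0.004,0,0,0,45,0,-0.112,-0.004,0,0,0,45,0,-0.136,-0.004,0,0,0,45,0,-0.16,-0.006,0,0,0,45])

```text
clock: 39.43
eef_pos: [396.9, 70.5, 40.9]
orientation: [[-0.003, 1.0, -0.001], [1.0, 0.003, -0.0], [-0.0, -0.001, -1.0]]
force: [-0.2, 0.1, -3.0]
gripper_width: 46.4
finger_force: 30.0
```

Call:
play_rows(plan=[0.01,-0.017,-0.015,0,0,0,45,0.025,-0.018,-0.035,0,0,0,45,0.04,-0.018,-0.055,0,0,0.1,45,0.055,-0.018,-0.075,0,0,0.2,45,0.069,-0.018,-0.092,0,0,0.32,45,0.069,-0.018,-0.092,0,0,0.44,45,0.069,-0.018,-0.092,0,0,0.56,45,0.069,-0.018,-0.092,0,0,0.68,45])

```text
clock: 40.1
eef_pos: [380.3, 139.9, 134.0]
orientation: [[0.63, 0.776, 0.001], [0.776, -0.63, 0.0], [0.001, 0.0, -1.0]]
force: [-0.6, -0.3, -2.5]
gripper_width: 46.0
finger_force: 30.0
```

Call:
play_rows(plan=[0,0,0,0,0,0.12,45,0,0,0,0,0,0.24,45,0,0,0,0,0,0.36,45,0,0,0,0,0,0.48,45,0,0,0,0,0,0.6,45,0,0,0,0,0,0.72,45,0,0,0,0,0,0.82,45,0,0,0,0,0,0.89,45])

```text
clock: 40.77
eef_pos: [380.2, 139.5, 133.6]
orientation: [[1.0, -0.001, 0.0], [-0.001, -1.0, 0.0], [0.0, -0.0, -1.0]]
force: [0.2, -0.2, -1.7]
gripper_width: 45.9
finger_force: 30.0
```

Run:
```python
from h import *
s,t,W,T=look();jaws(W,T,208)
for c,a,n in((s,W,"S"),(t,T,"T")): print(n);nuts(c,a,(670,830))
inbowl(t)
print(tomove([442,-12,131],-np.pi/2))
```

```text
tcp [380.3 139.5 133.6] ang -1.568 w 45.9 f 30.0 F [ 0.4  0.4 -2.7] t 40.9
jaw expected [380.9 -68.5]
S 59 u 225.0 v -38.0 -12.0 z 107.0 132.0
T 116 u 223.0 v -40.0 16.0 z 107.0 132.0
S
  nut px [164. 271.] area 22 box [9 4] pos [770.1 165.7] zmed 5.0
T
  nut px [174. 126.] area 78 box [10 13] pos [781.4 162.4] zmed 2.0
  inbowl [ 464.4 -250.7] area 89 box [13 10]
  inbowl [ 460.8 -195.5] area 87 box [11 12]
  inbowl [ 422.7 -179.1] area 97 box [11 12]
  inbowl [ 402.9 -218.9] area 212 box [25 19]
(array([0.0612, 0.1517, 0.0026]), array([-0.   , -0.   ,  0.003]))
```

Call:
play_rows(plan=[0.015,0.025,0,0,0,0,45,0.03,0.055,0,0,0,0,45,0.045,0.085,0,0,0,0,45,0.06,0.115,0,0,0,0,45,0.06,0.145,0,0,0,0,45,0.06,0.165,0.005,0,0,0,45,0.06,0.172,0.012,0,0,0,45,0.06,0.172,0.018,0,0,0,45])

```text
clock: 41.53
eef_pos: [441.0, -33.4, 114.9]
orientation: [[1.0, 0.003, -0.0], [0.003, -1.0, -0.0], [-0.0, 0.0, -1.0]]
force: [-0.7, 0.2, -2.0]
gripper_width: 46.1
finger_force: 30.0
```

Call:
play_rows(plan=[0,0,0,0,0,0,45,0,0,0,0,0,0,45,0,0,0,0,0,0,60,0,0,0,0,0,0,60,0,0,0,0,0,0,60,0,0,0,0,0,0,60,0,0,0,0,0,0,60,0,0,0,0,0,0,60])

```text
clock: 42.2
eef_pos: [441.3, -32.1, 115.6]
orientation: [[1.0, 0.004, 0.0], [0.004, -1.0, -0.0], [0.0, 0.0, -1.0]]
force: [-0.4, 0.0, -1.6]
gripper_width: 53.4
finger_force: 10.0
```

Call:
play_rows(plan=[0,0,-0.01,0,0,0,60,0,-0.015,-0.02,0,0,0,60,-0.01,-0.045,-0.02,0,0,0,60,-0.025,-0.08,-0.02,0,0,0,60,-0.04,-0.115,-0.02,0,0,0,60,-0.0575,-0.145,-0.02,0,0,0,60,-0.0575,-0.17,-0.02,0,0,-0.1,60,-0.0575,-0.172,-0.02,0,0,-0.2,60])

```text
clock: 42.87
eef_pos: [382.4, 143.2, 136.7]
orientation: [[0.977, 0.211, 0.001], [0.211, -0.977, 0.002], [0.002, -0.002, -1.0]]
force: [0.6, 0.2, -1.8]
gripper_width: 53.1
finger_force: 10.0
```

Call:
play_rows(plan=[0,0,0,0,0,-0.12,60,0,0,0,0,0,-0.24,60,0,0,0,0,0,-0.36,60,0,0,0,0,0,-0.48,60,0,0,0,0,0,-0.6,60,0,0,0,0,0,-0.72,60,0,0,0,0,0,-0.84,60,0,0,0,0,0,-0.96,60])

```text
clock: 43.53
eef_pos: [383.3, 139.6, 136.4]
orientation: [[0.391, 0.921, 0.001], [0.921, -0.391, 0.0], [0.0, 0.001, -1.0]]
force: [0.0, -0.4, -1.9]
gripper_width: 52.5
finger_force: 10.0
```

Run:
```python
from h import *
s,t,W,T=look()
for c,a,n in((s,W,"S"),(t,T,"T")): print(n);nuts(c,a,(670,830),(-60,245)); inbowl(c)
print(tomove([400,170,37.5],0))
save(t,"c1.png",(125,90,375,290),3)
```

```text
tcp [383.3 139.6 136.3] ang -0.406 w 52.8 f 10.0 F [-0.  -0.1 -2.5] t 43.6
S
  nut px [164. 271.] area 22 box [9 4] pos [770.1 165.7] zmed 5.0
  inbowl [ 506.6 -224.1] area 752 box [59 56]
T
  nut px [174. 126.] area 71 box [10 12] pos [779.9 162.4] zmed 3.0
  inbowl [ 434.5 -221.7] area 536 box [33 38]
  inbowl [ 423. -179.] area 101 box [13 12]
(array([0.0345, 0.0033, 0.0988]), array([ 0.001, -0.   , -0.406]))
```

View pics/c1.png

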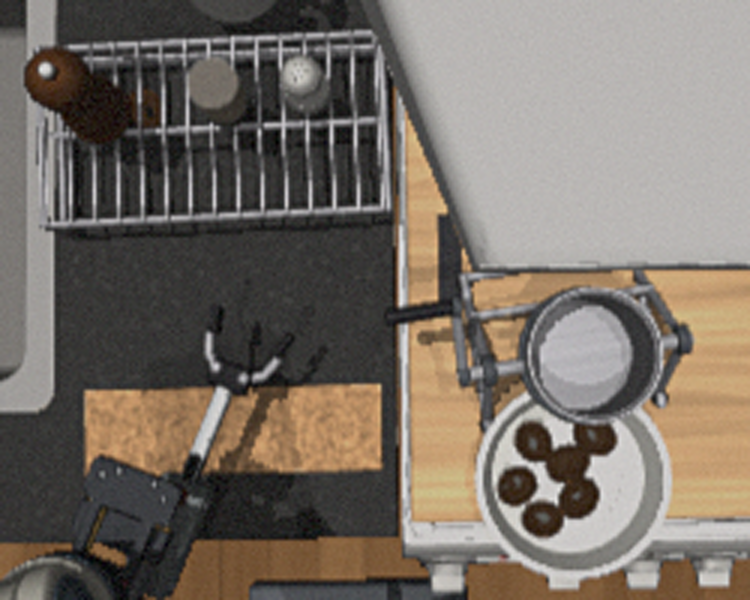

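Six walnuts are in the bowl around crop (560,465), the pot is empty and upright, and the last stray (C) sits at crop (150,105), partly behind the pepper mill.

Run:
```python
from h import *
s,t,W,T=look()
for c,(x0,y0,x1,y1) in((t,(160,112,186,136)),(s,(145,255,182,282))):
    f=c["frame"].astype(int)[y0:y1,x0:x1]; m=(f[...,0]>f[...,2]*1.4)&(f[...,0]-f[...,2]>12)
    print("x0",x0,"y0",y0); print("\n".join("".join("#" if k else "." for k in r) for r in m))
for p in[(780,160,17),(780,165,17),(780,170,17),(775,165,17)]: print(p,proj(t,p).round(1),proj(s,p).round(1))
q=T[(T[...,2]>100)&(T[...,0]>700)&(T[...,1]>120)&(T[...,1]<260)&(T[...,2]<260)];print("pepper T",np.median(q,0)); q=W[(W[...,2]>80)&(W[...,2]<110)&(W[...,0]>700)&(W[...,0]<830)&(W[...,1]>120)&(W[...,1]<260)];print("pepper S",np.median(q,0),q.min(0),q.max(0))
```

```text
tcp [383.2 139.6 136.1] ang -0.411 w 53.2 f 10.0 F [ 0.3  0.4 -2.4] t 43.7
x0 160 y0 112
..........................
..........................
..........................
..........................
#.........................
#.........................
##........................
.##..........#............
.##..#...#...###..........
#..####.##...####.........
.###.#####...#####........
..#...####...#####........
.##...####...#####........
#####.#####..#####........
.#.#...####.##.###........
#.##.######.##..##........
###.#.##.##..#..##........
#..#..####...#####........
..#..###.##.######........
.##..##...#..#####........
##..###......#............
#.#..#....................
#.####....................
#####.....................
x0 145 y0 255
.########################............
.########################............
.########################............
..#######################............
..#######################............
..######################.............
...####################..............
...##################................
.....################................
.......
[... 346 characters left out ...]
..........................
.....................................
.....................................
.....................................
.....................................
.....................................
.....................................
.....................................
.....................................
(780, 160, 17) [[173.4 125.5]] [[161.6 268.9]]
(780, 165, 17) [[171.7 125.6]] [[160.7 270. ]]
(780, 170, 17) [[169.9 125.6]] [[159.8 271.1]]
(775, 165, 17) [[171.7 127.3]] [[162.4 270.3]]
pepper T [754.87495913 178.45875612 214.71878342]
pepper S [751.47077771 213.41086646  92.38597534] [734.4846228  175.21133125  80.10354925] [790.16318256 222.49377918 109.90407398]
```

Call:
play_rows(plan=[0.01,0,0,0,0,-0.1,60,0.02,0.001,0.01,0,0,-0.2,60,0.03,0.002,0.025,0,0,-0.3,60,0.038,0.002,0.045,0,0,-0.406,60,0.038,0.002,0.065,0,0,-0.406,60,0.038,0.002,0.082,0,0,-0.406,60,0.038,0.002,0.093,0,0,-0.406,60,0.038,0.002,0.097,0,0,-0.406,60])

```text
clock: 44.4
eef_pos: [398.9, 173.3, 36.5]
orientation: [[0.003, 1.0, -0.003], [1.0, -0.003, -0.001], [-0.001, -0.003, -1.0]]
force: [0.6, -0.4, -2.4]
gripper_width: 53.2
finger_force: 10.1
```

Call:
play_rows(plan=[0,0.02,0,0,0,0,60,0,0.045,0,0,0,0,60,0,0.07,0,0,0,0,60,0,0.095,0,0,0,0,60,0,0.115,0,0,0,0,60,0,0.125,0.001,0,0,0,60,0,0.125,0.001,0,0,0,60])

```text
clock: 44.98
eef_pos: [527.2, 173.2, 38.1]
orientation: [[0.004, 1.0, 0.001], [1.0, -0.004, 0.0], [0.0, 0.001, -1.0]]
force: [0.2, 0.1, -2.2]
gripper_width: 53.1
finger_force: 10.0
```

Run:
```python
from h import *
s,t,W,T=look();jaws(W,T)
for c,a,n in((s,W,"S"),(t,T,"T")): print(n);nuts(c,a,(730,830))
p=read_state()["eef_pos"]
for a,n in((W,"S"),(T,"T")):
    q=a[(a[...,0]-p[0]>80)&(a[...,0]-p[0]<135)&(abs(a[...,1]-p[1])<25)&(a[...,2]>16)&(a[...,2]<40)]
    if len(q): print(n,len(q),(np.median(q,0)-[p[0],p[1],0]).round(1))
print(tomove([575,174,36],0))
```

```text
tcp [525.1 173.5  38. ] ang -0.002 w 53.2 f 10.0 F [-0.3  0.  -3.2] t 45.1
jaw expected [728.6 173. ]
S 77 u 215.0 v -45.0 28.0 z 12.0 36.0
T 67 u 213.0 v -50.0 23.0 z 12.0 36.0
S
  nut px [165. 271.] area 21 box [9 4] pos [770.1 165.7] zmed 5.0
T
  nut px [173. 126.] area 80 box [10 13] pos [781.4 162.4] zmed 3.0
S 137 [107.1  -5.6  30.2]
T 116 [107.1 -13.7  31.3]
(array([0.0006, 0.0499, 0.002 ]), array([-0.   , -0.   , -0.002]))
```

Call:
play_rows(plan=[0.0025,0.01,0.002,0,0,0,60,0.0025,0.022,0.002,0,0,0,60,0.0025,0.034,0.002,0,0,0,60,0.0025,0.043,0.002,0,0,0,60,0.0025,0.05,0.002,0,0,0,60,0.0025,0.05,0.002,0,0,0,60])

```text
clock: 45.58
eef_pos: [575.6, 176.0, 35.8]
orientation: [[0.001, 1.0, 0.001], [1.0, -0.001, 0.0], [0.0, 0.001, -1.0]]
force: [-0.2, -0.1, -2.9]
gripper_width: 53.1
finger_force: 10.0
```

Call:
play_rows(plan=[0,0,0,0,0,0,45,0,0,0,0,0,0,45,0,0,0,0,0,0,45,0,0,0,0,0,0,45,0,0,0,0,0,0,45,0,0,0,0,0,0,45])

```text
clock: 46.08
eef_pos: [574.8, 176.1, 35.7]
orientation: [[0.001, 1.0, 0.0], [1.0, -0.001, 0.0], [0.0, 0.0, -1.0]]
force: [-0.8, -0.7, -2.3]
gripper_width: 45.0
finger_force: 30.0
```

Call:
play_rows(plan=[0,-0.006,-0.003,0,0,0,45,0,-0.022,-0.004,0,0,0,45,0,-0.042,-0.004,0,0,0,45,0,-0.066,-0.004,0,0,0,45,0,-0.092,-0.004,0,0,0,45,0,-0.12,-0.004,0,0,0,45,0,-0.148,-0.004,0,0,0,45,0,-0.172,-0.006,0,0,0,45])

```text
clock: 46.75
eef_pos: [400.7, 175.9, 40.9]
orientation: [[0.001, 1.0, -0.001], [1.0, -0.001, -0.0], [-0.0, -0.001, -1.0]]
force: [0.5, 0.1, -3.0]
gripper_width: 45.4
finger_force: 30.0
```

Call:
play_rows(plan=[0,-0.02,-0.015,0,0,0,45,-0.01,-0.022,-0.035,0,0,0,45,-0.02,-0.022,-0.055,0,0,0.1,45,-0.036,-0.022,-0.075,0,0,0.2,45,-0.036,-0.022,-0.092,0,0,0.32,45,-0.036,-0.022,-0.092,0,0,0.44,45,-0.036,-0.022,-0.092,0,0,0.56,45,-0.036,-0.022,-0.092,0,0,0.68,45])

```text
clock: 47.42
eef_pos: [380.8, 140.1, 134.3]
orientation: [[0.634, 0.773, 0.001], [0.773, -0.634, 0.001], [0.001, 0.001, -1.0]]
force: [0.2, 1.1, -3.4]
gripper_width: 44.9
finger_force: 30.0
```

Call:
play_rows(plan=[0,0,0,0,0,0.12,45,0,0,0,0,0,0.24,45,0,0,0,0,0,0.36,45,0,0,0,0,0,0.48,45,0,0,0,0,0,0.6,45,0,0,0,0,0,0.72,45,0,0,0,0,0,0.82,45,0,0,0,0,0,0.89,45])

```text
clock: 48.08
eef_pos: [380.6, 140.2, 133.7]
orientation: [[1.0, -0.005, 0.001], [-0.005, -1.0, 0.0], [0.001, -0.0, -1.0]]
force: [-0.7, -0.6, -1.8]
gripper_width: 45.3
finger_force: 30.0
```

Run:
```python
from h import *
s,t,W,T=look();jaws(W,T,208)
for c,a,n in((s,W,"S"),(t,T,"T")): print(n);nuts(c,a,(670,830))
inbowl(t)
```

```text
tcp [380.7 140.2 133.7] ang -1.572 w 45.4 f 30.0 F [ 0.5  0.4 -2.3] t 48.2
jaw expected [380.5 -67.8]
S 53 u 223.0 v -38.0 -9.0 z 107.0 131.0
T 125 u 224.0 v -40.0 16.0 z 107.0 132.0
S
T
  inbowl [ 434.5 -221.7] area 539 box [33 38]
  inbowl [ 422.7 -179. ] area 100 box [12 12]
```

Call:
play_rows(plan=[0.015,0.025,0,0,0,0,45,0.03,0.055,0,0,0,0,45,0.045,0.085,0,0,0,0,45,0.06,0.12,0,0,0,0,45,0.06,0.155,0,0,0,0,45,0.06,0.18,0.003,0,0,0,45,0.06,0.192,0.012,0,0,0,45,0.06,0.192,0.018,0,0,0,45])

```text
clock: 48.85
eef_pos: [440.6, -54.2, 115.0]
orientation: [[1.0, -0.002, -0.0], [-0.002, -1.0, -0.001], [-0.0, 0.001, -1.0]]
force: [0.7, 0.4, -3.2]
gripper_width: 45.0
finger_force: 30.0
```

Call:
play_rows(plan=[0,0,0,0,0,0,45,0,0,0,0,0,0,45,0,0,0,0,0,0,60,0,0,0,0,0,0,60,0,0,0,0,0,0,60,0,0,0,0,0,0,60,0,0,0,0,0,0,60,0,0,0,0,0,0,60])

```text
clock: 49.52
eef_pos: [441.0, -51.6, 115.6]
orientation: [[1.0, 0.0, 0.0], [0.0, -1.0, -0.0], [0.0, 0.0, -1.0]]
force: [-0.2, -0.7, -2.3]
gripper_width: 53.1
finger_force: 10.0
```

Call:
play_rows(plan=[0,0,-0.01,0,0,0,60,0,-0.015,-0.02,0,0,0,60,0.01,-0.045,-0.02,0,0,0,60,0.02,-0.08,-0.02,0,0,0,60,0.03,-0.115,-0.02,0,0,0,60,0.045,-0.15,-0.02,0,0,0,60,0.045,-0.185,-0.02,0,0,0,60,0.045,-0.21,-0.02,0,0,0,60])

```text
clock: 50.18
eef_pos: [486.2, 161.0, 136.0]
orientation: [[1.0, 0.001, 0.0], [0.001, -1.0, 0.001], [0.0, -0.001, -1.0]]
force: [-0.1, -0.3, -1.9]
gripper_width: 53.0
finger_force: 10.0
```

Run:
```python
from h import *
s,t,W,T=look();jaws(W,T)
inbowl(t)
for a in(W,T): bowl(a,433,-226,(76,92))
print(tomove([483,170,90],-np.pi/2))
save(t,"c2.png",(125,150,375,290),3)
```

```text
tcp [485.7 161.7 135.9] ang -1.566 w 53.3 f 10.0 F [ 0.  -0.1 -3.1] t 50.3
jaw expected [486.7 -41.8]
S 53 u 210.0 v -46.0 22.0 z 112.0 134.0
T 63 u 209.0 v -47.0 26.0 z 109.0 134.0
  inbowl [ 434.8 -219.8] area 550 box [33 39]
  inbowl [ 428.1 -269.8] area 95 box [11 13]
  inbowl [ 423.  -178.9] area 99 box [12 12]
bowl [ 433.  -221.2] 287 tilt [0.001 0.003] rimz 79.7
bowl [ 433.  -225.5] 541 tilt [0.004 0.002] rimz 80.7
(array([-0.0027, -0.0083,  0.0459]), array([-0.001,  0.   ,  0.005]))
```

View pics/c2.png

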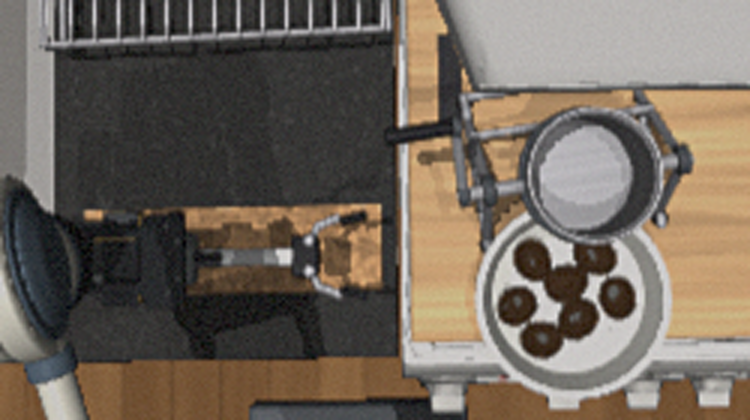

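Call:
play_rows(plan=[-0.002,-0.007,0.02,0,0,0,60,-0.002,-0.007,0.045,0,0,0,60,-0.002,-0.007,0.065,0,0,0,60,-0.002,-0.007,0.08,0,0,0,60,-0.002,-0.007,0.09,0,0,0,60,-0.002,-0.007,0.096,0,0,0,60,-0.002,-0.007,0.099,0,0,0,60,-0.002,-0.007,0.101,0,0,0,60])

```text
clock: 50.95
eef_pos: [484.4, 164.9, 35.4]
orientation: [[1.0, -0.001, 0.001], [-0.001, -1.0, 0.0], [0.001, -0.0, -1.0]]
force: [-0.2, -0.6, 3.8]
gripper_width: 52.8
finger_force: 10.3
```

Call:
play_rows(plan=[0,0,0,0,0,0,60,0,0,0.001,0,0,0,70,0,0,0.001,0,0,0,85,0,0,0.001,0,0,0,100,0,0,0.001,0,0,0,100,0,0,0.001,0,0,0,100,0,0,0.001,0,0,0,100,0,0,0.001,0,0,0,100])

```text
clock: 51.62
eef_pos: [484.0, 165.2, 33.6]
orientation: [[1.0, -0.0, 0.0], [-0.0, -1.0, 0.0], [0.0, -0.0, -1.0]]
force: [-0.1, 0.3, 0.1]
gripper_width: 87.9
finger_force: 0.0
```

Call:
play_rows(plan=[0,0,-0.01,0,0,0,100,0,0,-0.03,0,0,0,100,0,0,-0.06,0,0,0,100,0,0,-0.1,0,0,0,100,0,0,-0.14,0,0,0,100,0,-0.01,-0.17,0,0,0,100,0,-0.04,-0.18,0,0,0,100,0,-0.08,-0.18,0,0,0,100])

```text
clock: 52.28
eef_pos: [485.9, 244.9, 220.0]
orientation: [[1.0, -0.004, 0.009], [-0.004, -1.0, 0.003], [0.009, -0.003, -1.0]]
force: [1.0, 1.1, -1.5]
gripper_width: 87.9
finger_force: 0.0
```

Run:
```python
from h import *
s,t,W,T=look()
inbowl(t)
for a,n in((W,"S"),(T,"T")):
    q=a[(a[...,0]>420)&(a[...,0]<530)&(a[...,1]>120)&(a[...,1]<210)&(a[...,2]>90)&(a[...,2]<130)];print(n,"grip",len(q),q.min(0).round(),q.max(0).round(),q.mean(0).round())
    for y in(20,40,60):
        q=a[(a[...,0]>430)&(a[...,0]<520)&(abs(a[...,1]-y)<10)&(a[...,2]>16)&(a[...,2]<40)];print(y,np.median(q,0).round(1))
    q=a[(a[...,0]>400)&(a[...,0]<540)&(a[...,1]>-65)&(a[...,1]<-20)&(a[...,2]>8)&(a[...,2]<40)];print("jaw",q.min(0).round(),q.max(0).round())
    q=a[(a[...,0]>540)&(a[...,0]<620)&(a[...,1]>-135)&(a[...,1]<-50)&(a[...,2]>190)&(a[...,2]<240)]; print(n,"lever",q.max(0).round())
b=cv2.resize(s["frame"][150:330,110:400],None,fx=2.5,fy=2.5); cv2.imwrite("pics/f.png",b[...,::-1])
```

```text
tcp [483.6 249.4 214.8] ang -1.566 w 88.0 f 0.0 F [ 0.  -0.3 -0.5] t 52.4
  inbowl [ 434.5 -219.9] area 554 box [33 39]
  inbowl [ 427.9 -269.6] area 97 box [11 13]
  inbowl [ 423.  -179.1] area 98 box [11 12]
S grip 281 [459. 139.  90.] [488. 198. 121.] [472. 179. 107.]
20 [469.3  18.8  26.4]
40 [471.2  41.3  26. ]
60 [469.8  61.   25.7]
jaw [431. -38.  11.] [513. -20.  30.]Traceback (most recent call last):
  File "<stdin>", line 9, in <module>
    return umr_maximum(a, axis, None, out, keepdims, initial, where)
ValueError: zero-size array to reduction operation maximum which has no identity
```

Run:
```python
from h import *
T=cloud(camera("top"));q=T[(T[...,0]>540)&(T[...,0]<620)&(T[...,1]>-135)&(T[...,1]<-50)&(T[...,2]>190)&(T[...,2]<240)];print("lever",q.max(0).round())
print(close_job())
```

```text
lever [588. -65. 219.]
the job is handed in; nothing more can be done
None
```

I handed the job in at about 52 s with all seven walnuts in the bowl, the pot back upright, the reacher released standing on its mat and the shelf items not touched; the hand-in did not return a verdict.

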